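Lay out the planter sample set on the display board

TASK

Lay out the sample set on the plywood display board, whose front is the edge with the dark steel strip: the terracotta saucer midway between the two brown square planters and in line with them, the terracotta pot upright on the middle of the saucer, the bottle vase centred directly behind the taller planter, and the ceramic mushroom centred directly in front of the lower planter, vase and mushroom standing upright on the board a few centimetres clear of the planters. The mushroom is in one of the organiser's three compartments: slide open only that compartment's clear lid (it may stay open). Leave the two planters as they stand, and set everything down gently, dropping nothing.

Things in the scene. Friction and masses are not known exactly. Their poses are not given: they have to be found in the camera images.
- board: Fixed plywood display board, 260 x 260 x 12 mm, lying on the bench. Origin at the centre of its underside, its top face is at z = 12 mm. x points from the front edge (marked by a flat dark steel strip, the side towards the robot) to the back, y to the left seen from the front, z up.
- tall_planter: The taller of two brown-glazed square planters, 56 x 56 mm, 90 mm high, open at the top, loose, standing on the board; either the left or the right one. Centres of the two planters are 180 mm apart on the board's y axis, 90 mm either side of its centre. Origin at the centre of its underside; axes parallel to the board's.
- low_planter: The lower of the two brown-glazed square planters, 56 x 56 mm, 50 mm high, open at the top, loose, standing on the board. Origin at the centre of its underside; axes parallel to the board's.
- saucer: Loose round terracotta saucer, 66 mm across, 14 mm high, upright outer side from 5 mm up, rim 4 mm thick, inner floor 6 mm above its underside and 58 mm across inside the rim at the top. On the bench. Origin at the centre of its underside, z up.
- pot: Loose round terracotta plant pot, 58 mm high, foot 42 mm across, with a straight collar 56 mm across from 40 to 58 mm height; open, wall 4 mm, 0.12 to 0.24 kg. Stands upright on the bench. Origin at the centre of its underside, z up.
- vase: Loose cream bottle vase, 88 mm high, straight body 44 mm across from 6 to 56 mm height, neck 24 mm across, 0.14 to 0.28 kg. Stands upright on the bench. Origin at the centre of its underside, z up.
- mushroom: Loose cream ceramic mushroom, 38 mm high, stem 24 mm, cap 38 mm across with upright side from 18 to 27 mm height, domed above it. Upright within 8 mm of the middle of one of three compartments (104 mm long, 60 mm wide, floor 4 mm and walls' top 50 mm above the bench) of the fixed wooden organiser, under a clear lid (others: a starfish, a house). Origin: centre of its underside.
- lid_a_knob (a point): Steel knob (upright pin, 16 mm across, 32 mm high) on the clear sliding lid of the organiser's left (seen from the robot) compartment; the point is on its axis, 24 mm above the lid's upper face. x: the way the lid slides open, up to 104 mm, away from the robot; y: along the row towards lid_a; z up. Lids stay where left; friction about 1.2 N.
- lid_b_knob (a point): Steel knob (upright pin, 16 mm across, 32 mm high) on the clear sliding lid of the organiser's middle compartment; the point is on its axis, 24 mm above the lid's upper face. x: the way the lid slides open, up to 104 mm, away from the robot; y: along the row towards lid_a; z up. Closed, a knob stands 35 mm towards +x from its compartment's centre.
- lid_c_knob (a point): Steel knob (upright pin, 16 mm across, 32 mm high) on the clear sliding lid of the organiser's right (seen from the robot) compartment; the point is on its axis, 24 mm above the lid's upper face. x: the way the lid slides open, up to 104 mm, away from the robot; y: along the row towards lid_a; z up. Compartments are 64 mm apart; a lid's upper face is 54.5 mm above the bench.
Not all that is in view belongs to the job. What is shaped like the pot but green is not meant.

How it is judged:
By the outcome, as a careful person would: the job done as asked, in the order asked, and still so for the second after the job is handed in, with the robot touching nothing.
It also fails if it takes over 115 s, if anything falls off the work surface, if the arm or the gripper's body presses on something with over 40 N, if the wrist force passes 120 N, or if a joint passes its speed limit or range.

ROBOT

A 7-joint arm with a two-finger parallel gripper is mounted at the origin on the work surface. World frame = base frame: x ahead of the robot, y to its left, z up, the work surface at z = 0. Lengths are in mm, angles in rad, forces in N, time in s.
With the tool pointing down it reaches from about 425 to 925 mm from the base axis. Payload 6.8 kg.
Tool frame: the origin (TCP) lies midway between the tips of the shut fingers; the grasp point (between the pads) lies 19 mm behind it; z points along the fingers, y is the direction in which the jaws open and shut (so a half turn about z gives the same grasp; the last joint's range is limited). The gripper opens to 85 mm and grips with 20 to 120 N. Pads are 22 mm wide; open, the fingers measure 114 mm over their backs; the gripper's body (76 mm by 85 mm) begins 54 mm behind the grasp point. The pads swing forward as they close: fully open they stand 13 mm farther back than shut.
Start: joints at [1.074, 0.477, 0.022, 1.555, -0.011, 1.109, -0.083], TCP at [255.888, -624.635, 231.308] pointing down, gripper open.
Joint ranges: [-2.96, 2.96], [-0.34, 2.1], [-1.41, 1.46], [0.24, 2.44], [-1.37, 4.51], [0.17, 1.92], [-2.96, 2.96]. Speed limits (rad/s): [2.39, 2.39, 3.14, 3.14, 3.14, 3.14, 3.14].

INTERFACE

Orientations are given as a unit quaternion [w, x, y, z].
In Python, from rig import r gives the robot as it stands.
- The arm moves only by the tool jog_arm, never from a script. Its argument "plan" is a list of rows, each a list of 5 numbers: the closure, from 0 (fully open) to 1 (shut), then the shift along the tool's x, y, z in m, then the turn about the tool's z in degrees. In form: [[grip, dx, dy, dz, twist], ...]. A call has 1 to 10 rows; each row is the pose to reach, as a shift and turn from the pose measured when the call began, along the tool's axes at that moment; what a row does not reach only later rows make up. A row lasts 1/12 s, in which the tool goes at most 41.7 mm and 7.16 degrees, less where a joint would pass 70% of its speed; a pose out of reach is approached as far as the arm can. A call with a gripper value outside its range is refused whole. The fingers move at their own pace and stop on an object; "grip_force" is the grip in N (left out, the last holds). Time passes only in rows, so rows that repeat a pose let the fingers close. It gives the time, the measured TCP pose, the force and the opening at its end, in the units of the state.
- r.get_obs(): the state, without advancing time (a new reading comes with each control period).
- r.get_image(name): name is "side" or "top"; returns (picture, depth): 384x512x3 uint8, red, green, blue; 384x512 float32, mm along the optical axis (not along the pixel's ray), 0 where there is no reading.
- r.camera_params(name): a dict with "K" (3x3 intrinsics, pixels), "camera_from_world" (4x4, takes a point from world to camera coordinates). Camera axes: x right, y down, z forward; pixel columns grow to the right and rows downward; lengths in mm; the calibration is good to about 2 mm. A picture is of the moment at which its call begins. camera_params takes no time and is no camera call.
- r.close_job(): hands the job in, once; it reports no verdict.
The state is a dict: "time_s": time; "joint_positions": joint angles; "qvel": joint speeds; "effort": joint torques, N m; "ee_pos": TCP position; "tcp_rot": TCP orientation; "contact_force": force on the tool from outside, world axes, zero at the start; "torque": the same for the moment, N m; "width": finger opening in mm.
Only numpy, scipy, OpenCV 4.12 (cv2) and the standard library are available. Lean on these libraries where they do the work, as an engineer would, in place of code of your own. Each camera call takes 0.05 s, during which the arm holds its last target.

## Working session

There is one attempt and no reset: what is moved stays moved. The work goes in short steps, Python scripts to look and compute and a tool call to move; the robot and the scene stay as the last step left them, time stands still between calls to the robot, and variables do not carry over. Pictures are saved under pics/ and viewed, and the job is handed in when it is done.

Besides the shell and the picture viewer there is one more tool, called after "Emit:" by a JSON object that holds its "name" and its "arguments", one argument or row to a line. jog_arm: Moves the arm, as the interface text tells. Its arguments: {"type":"object","properties":{"plan":{"type":"array"},"grip_force":{"type":"number"}},"required":["plan"]}

```bash
ls; mkdir -p pics; python3 - <<'E'
from rig import r
import cv2,numpy as np
np.set_printoptions(suppress=True,precision=3)
for n in("side","top"):
    im,d=r.get_image(n); np.savez(f"{n}0.npz",im=im,d=d)
    cv2.imwrite(f"pics/{n}0.png",cv2.resize(im[:,:,::-1],(800,600),interpolation=cv2.INTER_CUBIC))
    p=r.camera_params(n);print(n,p["K"],p["camera_from_world"])
print(r.get_obs())
E
```

```text
pics
side [[462.334   0.    253.888]
 [  0.    462.334 196.497]
 [  0.      0.      1.   ]] [[  -0.766   -0.643    0.022  298.67 ]
 [  -0.473    0.54    -0.696  335.723]
 [   0.436   -0.543   -0.718 1258.109]
 [   0.       0.       0.       1.   ]]
top [[432.839   0.    248.491]
 [  0.    432.839 195.477]
 [  0.      0.      1.   ]] [[   0.024   -1.       0.009 -106.329]
 [  -0.985   -0.025   -0.169  515.231]
 [   0.169   -0.005   -0.986 1281.812]
 [   0.       0.       0.       1.   ]]
{'time_s': 0.1, 'joint_positions': array([ 1.074,  0.478,  0.022,  1.556, -0.012,  1.109, -0.083]), 'qvel': array([-0.001, -0.002, -0.001, -0.002,  0.   ,  0.   , -0.001]), 'effort': array([  0.005, -59.775,   1.614, -28.195,   0.013,   0.005,  -0.   ]), 'ee_pos': array([ 255.651, -624.136,  230.418]), 'tcp_rot': array([-0.001,  0.981,  0.193, -0.   ]), 'contact_force': array([-0.917, -0.39 , -0.365]), 'torque': array([-0.031,  0.026,  0.018]), 'width': 85.32624905524754}
```

View pics/side0.png

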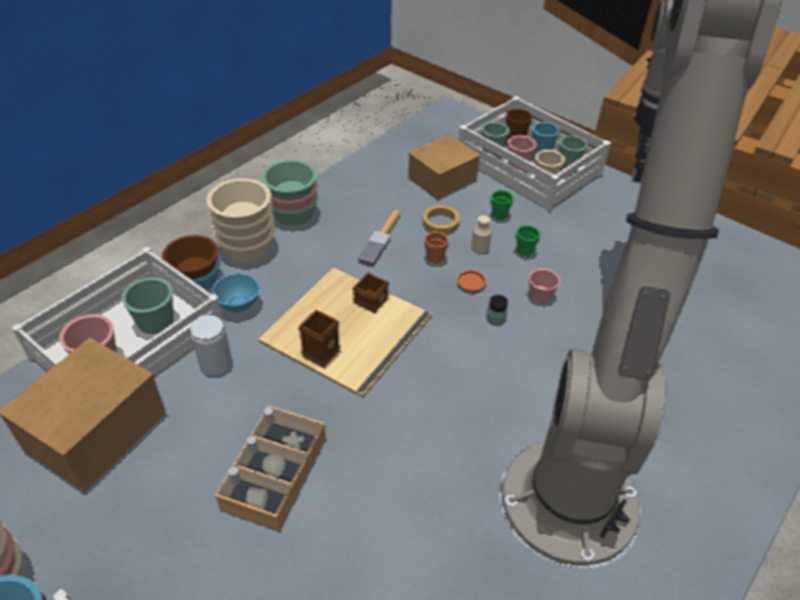

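View pics/top0.png

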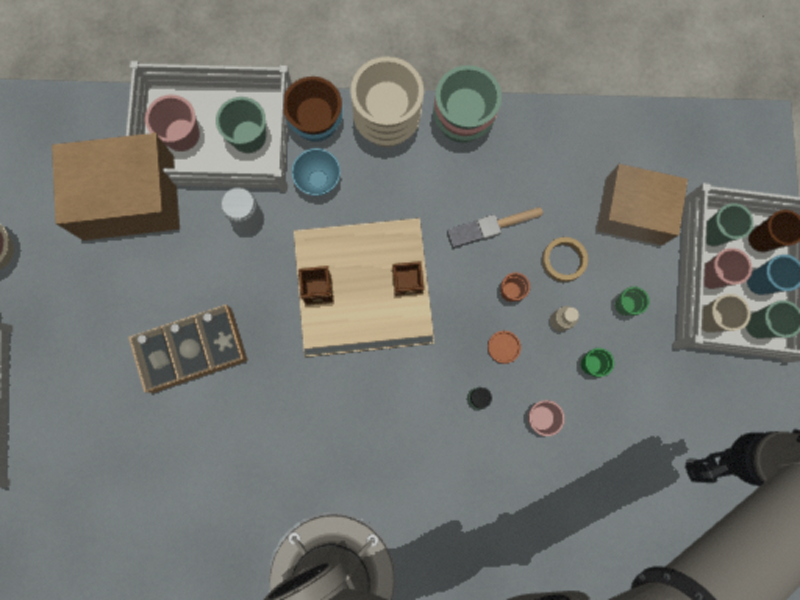

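The side and top views (800x600 pixels) show these candidates in the top view:
- **Pot:** terracotta (514,287). Lookalikes are green (632,300) and (598,362), and pink (546,418).
- **Saucer:** orange disc (504,347). Lookalike is the tan ring (566,259).
- **Vase:** cream bottle (567,317). Lookalike is the dark jar (480,398).
- **Mushroom:** round cap in the middle compartment (190,348). The others look like a house (158,358) and a starfish (223,341).
- **Planters:** left one (316,285), which looks tall, and right one (408,280).

Next I'll check close crops.

```bash
python3 - <<'E'
import cv2,numpy as np
t=np.load("top0.npz")["im"][:,:,::-1]; s=np.load("side0.npz")["im"][:,:,::-1]
a=cv2.resize(t[190:255,80:160],(400,325),interpolation=cv2.INTER_CUBIC)
b=cv2.resize(t[165:265,290:420],(400,308),interpolation=cv2.INTER_CUBIC)
c=cv2.resize(s[255:340,135:215],(400,425),interpolation=cv2.INTER_CUBIC)[:290]
d=cv2.resize(s[120:210,250:360],(400,327),interpolation=cv2.INTER_CUBIC)[:290]
o=np.zeros((600,800,3),np.uint8);o[:300,:400]=a[:300];o[:300,400:]=b[:300];o[300:590,:400]=c;o[300:590,400:]=d
cv2.imwrite("pics/crop0.png",o)
E
```

```text
(no output)
```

View pics/crop0.png

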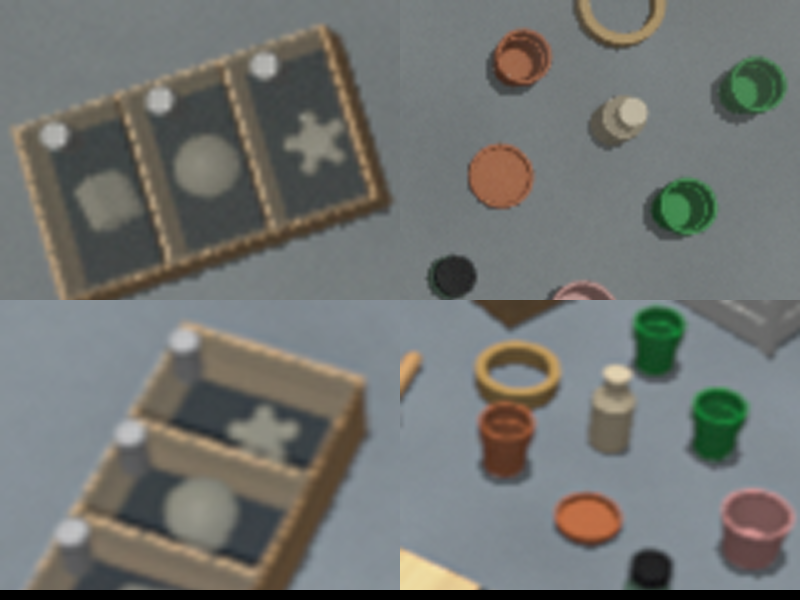

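The crops settle the choices. The middle compartment holds the smooth dome (crop px (205,165)), so it's the mushroom; the house is on the left and the starfish on the right. The terracotta pot (522,58), cream bottle vase (625,118) and flat saucer (500,175) are all distinct. Next I'll measure them.

```bash
cat > h.py <<'E'
import cv2,numpy as np
from rig import r
np.set_printoptions(suppress=True,precision=1)
def ray(n,uv,z):
    p=r.camera_params(n);K=np.array(p["K"]);T=np.array(p["camera_from_world"]);R=T[:3,:3];c=-R.T@T[:3,3]
    uv=np.atleast_2d(np.asarray(uv,float)); d=np.c_[uv,np.ones(len(uv))]@np.linalg.inv(K).T@R
    return c+d*((z-c[2])/d[:,2])[:,None]
def proj(n,X):
    p=r.camera_params(n);K=np.array(p["K"]);T=np.array(p["camera_from_world"])
    q=(np.atleast_2d(X)@T[:3,:3].T+T[:3,3])@K.T;return q[:,:2]/q[:,2:]
def cloud(n,d):
    p=r.camera_params(n);K=np.array(p["K"]);T=np.array(p["camera_from_world"])
    v,u=np.indices(d.shape);P=np.stack([u*d,v*d,d],-1)@np.linalg.inv(K).T
    return (P-T[:3,3])@T[:3,:3]
def mask(im,lo,hi):
    return cv2.inRange(cv2.cvtColor(im,cv2.COLOR_RGB2HSV),np.array(lo),np.array(hi))
E
python3 - <<'E'
from h import *
for n in("top","side"):
    f=np.load(n+"0.npz");im,d=f["im"],f["d"];W=cloud(n,d);hsv=cv2.cvtColor(im,cv2.COLOR_RGB2HSV)
    print(n,"cam",ray(n,[[250,190]],0))
    # bench noise
    pts={"top":[(329,184),(322,222),(366,201),(357,207),(202,183),(261,178),(230,190),(121,222),(86,220)],
     "side":[(279,157),(302,180),(308,155),(309,143),(204,216),(237,187),(225,205),(175,296),(171,269)]}[n]
    for nm,(u,v) in zip(["pot","saucer","vase","vtop","plL","plR","board","mush","knob?"],pts):
        print(nm,hsv[v,u],W[v,u],W[v-1:v+2,u-1:u+2,2].ravel())
E
```

```text
top cam [[543.1 -98.1   0. ]]
pot [  9 130 157] [ 566.7 -347.1   11.3] [ 3.8  6.2  4.5 10.9 11.3  4.3  8.   0.3  7.4]
saucer [ 10 133 161] [ 446.3 -325.7    4.3] [7.2 5.4 5.9 4.  4.3 6.3 5.8 6.3 4.3]
vase [ 22  39 189] [ 502.5 -441.5   88.3] [89.5 87.8 87.9 84.8 88.3 87.4 88.1 91.1 83.7]
vtop [ 21  47 108] [ 488.4 -422.4   57.8] [49.7 55.4 56.6 47.5 57.8 60.4 41.9 51.4 54.9]
plL [ 12 144 103] [557.2  52.7  22.7] [15.2 10.  18.9 14.9 22.7 18.3 18.2 17.5 16.6]
plR [ 12 141 103] [ 578.4 -131.6   20.8] [20.1 14.5 18.  22.4 20.8 19.6 13.8 20.2 17.7]
board [ 19  70 192] [538.6 -35.2  15.2] [11.6 10.3 13.4 10.6 15.2 12.1 13.7 11.1 16.4]
mush [ 25  25 132] [425.5 287.   54.4] [51.8 50.8 53.2 53.7 54.4 58.6 52.5 52.2 53.2]
knob? [22 46 99] [429.  392.5  53.5] [52.8 52.9 55.1 53.  53.5 54.2 58.5 51.8 50.7]
side cam [[ 555.6 -176.2    0. ]]
pot [ 10 155 122] [ 574.4 -361.8   18.6] [29.  25.9 26.2 23.1 18.6 22.1 63.  60.4 58.9]
saucer [ 10 161 193] [ 443.9 -326.1   10.6] [ 6.4  5.3  6.8 11.5 10.6  9.9  8.2  7.7  5.3]
vase [ 20  50 108] [ 488.9 -420.7   39. ] [37.5 41.1 41.  36.2 39.  32.2 31.3 28.1 29. ]
vtop [ 21  53 126] [ 497.  -429.9   84.6] [90.1 87.6 88.5 85.  84.6 88.8 79.5 81.5 78.1]
plL [ 13 155  82] [523.   75.4 102. ] [101.4  99.2 103.5  95.9 102.   98.   94.6  97.2  95.6]
plR [ 13 186 100] [ 586.4 -143.6   18.7] [14.5 20.3 19.5 59.8 18.7 20.5 64.8 62.  18.7]
board [ 19  93 220] [564.3 -58.7  12.7] [11.9 17.1 10.   9.6 12.7 13.1  9.7 14.7 19.3]
mush [ 28  22 151] [412.4 302.7  55.3] [55.4 57.2 53.8 56.6 55.3 52.6 59.  58.3 51.6]
knob? [120   3  91] [477.7 254.8  66.8] [65.7 75.  69.3 66.6 66.8 62.5 62.3 67.9 65.2]
```

```bash
cat > meas.py <<'E'
from h import *
def comp(m,seed=None,rad=25):
    m=cv2.morphologyEx(m,cv2.MORPH_OPEN,np.ones((2,2),np.uint8))
    n,l,s,c=cv2.connectedComponentsWithStats(m)
    if seed is None: k=1+np.argmax(s[1:,4])
    else:
        ds=np.hypot(*(c[1:]-seed).T)-0.02*s[1:,4]; k=1+np.argmin(ds)
    return (l==k),s[k],c[k]
def circ(P):  # algebraic circle through hull points
    h=cv2.convexHull(P.astype(np.float32))[:,0]
    (c,ra)=cv2.minEnclosingCircle(P.astype(np.float32)); return np.array(c),ra
def sil(n,m,X,Rad):
    """centre of a vertical circle stack: silhouettes"""
E
python3 - <<'E'
from meas import *
S={"top":dict(pot=(329,184),saucer=(322,222),vase=(362,203)),"side":dict(pot=(279,157),saucer=(302,180),vase=(308,150))}
for n in("top","side"):
    f=np.load(n+"0.npz");im,d=f["im"],f["d"];W=cloud(n,d)
    terr=mask(im,(5,100,60),(14,255,255)); cream=mask(im,(15,25,70),(30,110,255))
    for k in("pot","saucer"):
        m,s,c=comp(terr,S[n][k]); 
        print(n,k,s,c, "ray",ray(n,c,14 if k=="saucer" else 50)[0])
        P=W[m]
        if k=="saucer":
            q=ray(n,np.argwhere(m)[:,::-1],14)[:,:2]; print(" circ z14",circ(q),q.mean(0))
        else:
            a=m&(W[...,2]>44);q=ray(n,np.argwhere(a)[:,::-1],58)[:,:2];print(" rim",a.sum(),circ(q), (q.min(0)+q.max(0))/2)
    m,s,c=comp(cream,S[n]["vase"]);print(n,"vase",s,c)
    a=m&(W[...,2]>78);q=ray(n,np.argwhere(a)[:,::-1],88 if n=="top" else 86)[:,:2];print(" top",a.sum(),q.mean(0),circ(q))
    a=m&(W[...,2]<62);print(" low",circ(W[a][:,:2]))
# knobs
f=np.load("top0.npz");im,d=f["im"],f["d"];W=cloud("top",d)
hsv=cv2.cvtColor(im,cv2.COLOR_RGB2HSV)
m=((hsv[...,2]>135)&(hsv[...,1]<22)).astype(np.uint8)*255; sub=np.zeros_like(m);sub[190:252,80:160]=m[190:252,80:160]
k,l,s,c=cv2.connectedComponentsWithStats(sub)
for i in range(1,k):
    if s[i,4]>4:print("knob",s[i],c[i],ray("top",c[i],86.5)[0])
m=((hsv[...,2]>118)&(hsv[...,1]<45)&(hsv[...,1]>15)).astype(np.uint8)*255;sub[:]=0;sub[200:245,110:137]=m[200:245,110:137]
mm,s,c=comp(sub,(121,222));print("mush",s,c,ray("top",c,30)[0])
E
```

```text
top pot [322 176  18  18 266] [330.2 184.5] ray [ 557.2 -343.4   50. ]
 rim 70 (array([ 559.4, -339. ]), 28.889984130859375) [ 557.3 -341.2]
top saucer [314 213  20  20 331] [323.3 222.7] ray [ 443.2 -328.1   14. ]
 circ z14 (array([ 443.1, -328. ]), 32.26537322998047) [ 443.2 -328.1]
top vase [353 197  18  16 216] [361.7 204.5]
 top 65 [ 502.2 -438.8] (array([ 502.5, -438.7]), 13.555005073547363)
 low (array([ 507.3, -448.7]), 32.609649658203125)
side pot [273 149  15  20 230] [279.7 157.9] ray [ 548.8 -329.8   50. ]
 rim 93 (array([ 547.7, -329.5]), 42.40305709838867) [ 554.6 -329.5]
side saucer [294 174  18  14 197] [302.3 180.7] ray [ 439.3 -320.8   14. ]
 circ z14 (array([ 441.8, -320.3]), 34.788726806640625) [ 439.4 -320.9]
side vase [303 139  13  24 224] [309.  151.1]
 top 33 [ 499.8 -436.2] (array([ 499.4, -433.2]), 21.021074295043945)
 low (array([ 521.1, -482. ]), 72.50547790527344)
knob [130 201   5   5  19] [132.2 202.6] [480.3 249.   86.5]
knob [109 208   5   5  19] [111.2 209.6] [457.9 309.1  86.5]
knob [ 88 215   5   5  19] [ 90.2 216.6] [435.7 368.9  86.5]
mush [116 219  10  10  80] [120.8 223.6] [423.  294.2  30. ]
```

```bash
python3 - <<'E'
from meas import *
f=np.load("top0.npz");im,d=f["im"],f["d"];W=cloud("top",d);hsv=cv2.cvtColor(im,cv2.COLOR_RGB2HSV)
m=mask(im,(14,45,120),(26,140,255));m,s,c=comp(m);print(s,c)
uv=np.argwhere(m)[:,::-1];q=ray("top",uv,12)[:,:2].astype(np.float32)
rc=cv2.minAreaRect(q);print(rc);print(cv2.boxPoints(rc))
# dark brown planters
b=mask(im,(5,80,15),(16,255,125)); 
for nm,sd,z in(("L",(202,183),102),("R",(261,178),62)):
    mm,s,c=comp(b,sd);print(nm,s,c)
    a=mm&(W[...,2]>z-9)&(W[...,2]<z+12);q=ray("top",np.argwhere(a)[:,::-1],z)[:,:2].astype(np.float32)
    rc=cv2.minAreaRect(q);print(" rim",a.sum(),rc, q.mean(0))
    v=W[mm][:,2];print(np.percentile(v,[5,50,95]))
for nm,uv in (("canister",(152,131)),("box",(69,118)),("blackjar",(307,254)),("pink",(349,268)),("green",(382,232)),("knife",(305,145)),("bluebowl",(202,110))):
    print(nm,W[uv[1],uv[0]])
o=im[130:240,180:290,::-1];cv2.imwrite("pics/board0.png",cv2.resize(o,(600,600),interpolation=cv2.INTER_CUBIC))
E
```

```text
[ 189  141   89   83 5331] [233.3 182.1]
((567.5033569335938, -42.50910949707031), (244.05459594726562, 259.7234191894531), 7.410759449005127)
[[ 429.7   70.5]
 [ 463.2 -187. ]
 [ 705.3 -155.5]
 [ 671.8  102. ]]
L [192 172  22  24 445] [202.6 183.1]
 rim 126 ((547.8123168945312, 46.17254638671875), (53.179595947265625, 55.02876281738281), 6.32718563079834) [543.8  42.8]
[ 14.5  58.  103.7]
R [252 169  20  22 366] [261.5 178.7]
 rim 124 ((570.91650390625, -130.94705200195312), (54.02631378173828, 55.647560119628906), 6.76039457321167) [ 566.7 -132.7]
[13.2 26.1 63.8]
canister [695.5 200.1 105.1]
box [724.3 444.8 119.7]
blackjar [ 343.9 -271.8   53.6]
pink [ 306.2 -407.8    5.7]
green [ 419.6 -512.9    4.5]
knife [ 690.  -269.9   19. ]
bluebowl [804.1  65.    3.3]
```

View pics/board0.png

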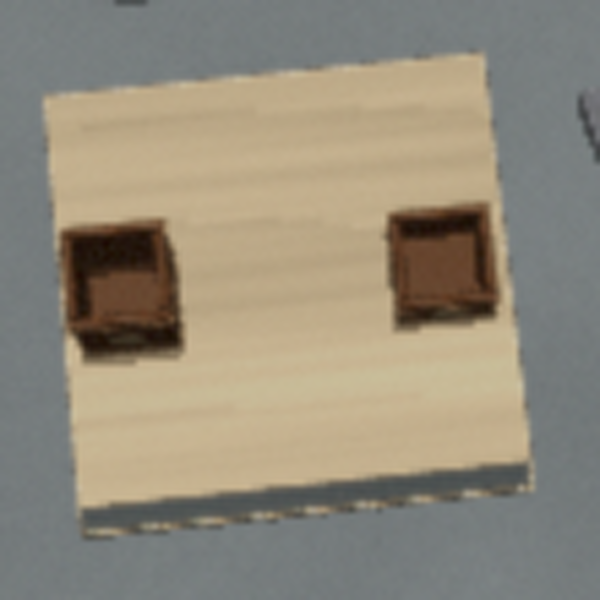

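The board crop shows the steel strip on the front edge (600x600 crop, rows 465–530), the tall planter on the left (115,275) and the low one on the right (440,255). The board angle comes out at 7.4° from both its edges and the planter centres, with the centre at about (559.5,-42.7). I'll refine the pot and set up a shift calculator.

```bash
cat >> h.py <<'E'
def shift(x,y,z,ang):
    from scipy.spatial.transform import Rotation as Ro
    o=r.get_obs();q=o["tcp_rot"];R=Ro.from_quat([q[1],q[2],q[3],q[0]]).as_matrix()
    s=R.T@(np.array([x,y,z])-o["ee_pos"]);a=np.degrees(np.arctan2(R[1,0],R[0,0]));t=-((ang-a+180)%360-180)
    print("t %.2f pos %s ang %.1f F %s w %.1f | shift m %s twist %.1f"%(o["time_s"],o["ee_pos"],a,o["contact_force"],o["width"],np.round(s/1000,4).tolist(),t), "tilt",np.round(R[2],3))
E
python3 - <<'E'
from meas import *
from scipy.optimize import least_squares
f=np.load("top0.npz");im=f["im"]
for k,sd in(("pot",(329,184)),):
    m,s,c=comp(mask(im,(5,90,50),(14,255,255)),sd)
    ct=max(cv2.findContours(m.astype(np.uint8),0,1)[0],key=len)[:,0]; q=ray("top",ct,58)[:,:2]
    far=q[(q@[.94,-.34])>np.median(q@[.94,-.34])-5]
    s=least_squares(lambda p:np.hypot(*(far-p[:2]).T)-p[2],[558,-341,28]).x;print(s,len(far),len(q))
    s=least_squares(lambda p:np.hypot(*(far-p[:2]).T)-27.3,[558,-341]).x;print(s)
shift(443.2,-328.1,80,97.4)
E
```

```text
[ 557.5 -343.4   25.9] 28 52
[ 555.9 -342.8]
t 0.10 pos [ 255.7 -624.1  230.4] ang 22.3 F [-0.9 -0.4 -0.4] w 85.3 | shift m [0.2858, -0.2026, 0.1507] twist -75.1 tilt [-0. -0. -1.]
```

Emit:
{"name": "jog_arm", "arguments": {
  "plan": [
    [0, 0.286, -0.203, 0.08, -75],
    [0, 0.286, -0.203, 0.08, -75],
    [0, 0.286, -0.203, 0.08, -75],
    [0, 0.286, -0.203, 0.08, -75],
    [0, 0.286, -0.203, 0.08, -75],
    [0, 0.286, -0.203, 0.08, -75],
    [0, 0.286, -0.203, 0.08, -75],
    [0, 0.286, -0.203, 0.08, -75],
    [0, 0.286, -0.203, 0.08, -75],
    [0, 0.286, -0.203, 0.08, -75]
  ],
  "grip_force": 30
}}

```text
time_s: 0.93
ee_pos: [446.6, -320.2, 149.5]
tcp_rot: [-0.002, 0.677, 0.736, 0.002]
contact_force: [-0.1, -0.7, -0.4]
width: 85.5
```

```bash
python3 -c "
from h import *
shift(443.2,-328.1,30,97.4)"
```

```text
t 0.93 pos [ 446.6 -320.2  149.5] ang 94.8 F [-0.1 -0.7 -0.4] w 85.5 | shift m [-0.0083, -0.0041, 0.1194] twist -2.6 tilt [ 0. -0. -1.]
```

Emit:
{"name": "jog_arm", "arguments": {
  "plan": [
    [0, -0.008, -0.004, 0.03, -2.6],
    [0, -0.008, -0.004, 0.06, -2.6],
    [0, -0.008, -0.004, 0.09, -2.6],
    [0, -0.008, -0.004, 0.11, -2.6],
    [0, -0.008, -0.004, 0.12, -2.6],
    [0, -0.008, -0.004, 0.12, -2.6],
    [0, -0.008, -0.004, 0.12, -2.6]
  ]
}}

```text
time_s: 1.52
ee_pos: [443.4, -327.8, 29.6]
tcp_rot: [-0.002, 0.66, 0.751, 0.002]
contact_force: [-0.4, 0.0, 0.6]
width: 85.4
```

```bash
python3 - <<'E'
from h import *
shift(443.2,-328.1,-4,97.4)
im,d=r.get_image("side");cv2.imwrite("pics/s1.png",cv2.resize(im[120:220,240:370,::-1],(780,600),interpolation=cv2.INTER_CUBIC))
E
```

```text
t 1.52 pos [ 443.4 -327.8   29.6] ang 97.4 F [-0.4  0.   0.6] w 85.4 | shift m [-0.0005, -0.0003, 0.0336] twist 0.0 tilt [ 0.  0. -1.]
```

View pics/s1.png

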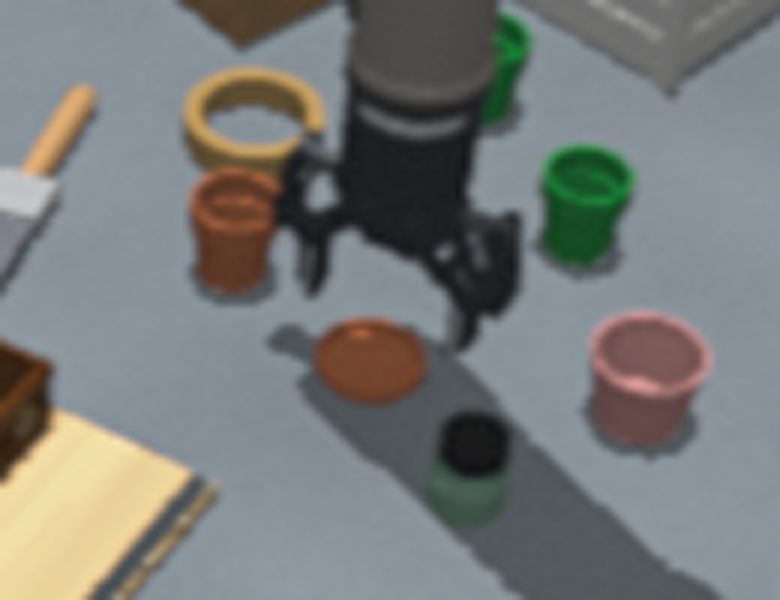

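The open fingers (tips at 315,290 and 465,345) straddle the saucer (370,360). Going down and closing.

Emit:
{"name": "jog_arm", "arguments": {
  "plan": [
    [0, 0, 0, 0.012, 0],
    [0, 0, 0, 0.022, 0],
    [0, 0, 0, 0.029, 0],
    [0, 0, 0, 0.033, 0],
    [0, 0, 0, 0.033, 0],
    [0.3, 0, 0, 0.033, 0],
    [0.5, 0, 0, 0.033, 0],
    [0.6, 0, 0, 0.033, 0],
    [0.6, 0, 0, 0.033, 0],
    [0.6, 0, 0, 0.033, 0]
  ],
  "grip_force": 30
}}

```text
time_s: 2.4
ee_pos: [444.6, -328.1, -2.0]
tcp_rot: [-0.001, 0.66, 0.751, 0.002]
contact_force: [1.5, 0.7, 3.8]
width: 63.2
```

Emit:
{"name": "jog_arm", "arguments": {
  "plan": [
    [0.6, 0, 0, 0, 0],
    [0.6, 0, 0, 0, 0],
    [0.6, 0, 0, -0.004, 0],
    [0.6, 0, 0, -0.01, 0],
    [0.6, 0, 0, -0.02, 0],
    [0.6, 0, 0, -0.03, 0],
    [0.6, 0, 0, -0.04, 0]
  ]
}}

```text
time_s: 2.98
ee_pos: [444.7, -328.4, 39.3]
tcp_rot: [-0.001, 0.66, 0.751, 0.002]
contact_force: [-0.5, 0.3, -1.2]
width: 63.4
```

```bash
python3 - <<'E'
from h import *
shift(559.5,-42.7,130,97.4)
im,d=r.get_image("side");cv2.imwrite("pics/s2.png",cv2.resize(im[120:220,240:370,::-1],(780,600),interpolation=cv2.INTER_CUBIC))
E
```

```text
t 2.98 pos [ 444.7 -328.4   39.3] ang 97.4 F [-0.5  0.3 -1.2] w 63.4 | shift m [0.2688, 0.151, -0.0892] twist 0.0 tilt [ 0.  0. -1.]
```

View pics/s2.png

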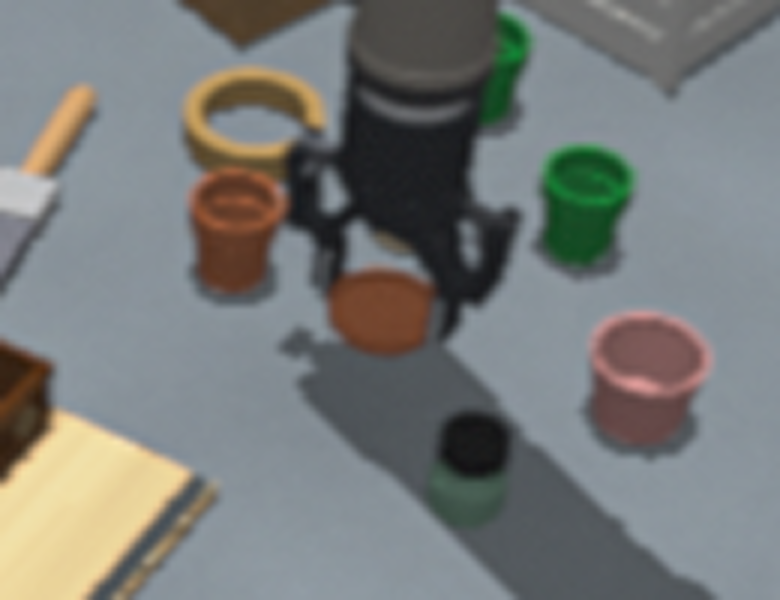

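The saucer is held level at (380,310). I'll carry it over the board.

Emit:
{"name": "jog_arm", "arguments": {
  "plan": [
    [0.6, 0.01, 0.005, -0.03, 0],
    [0.6, 0.035, 0.02, -0.06, 0],
    [0.6, 0.065, 0.037, -0.085, 0],
    [0.6, 0.1, 0.056, -0.09, 0],
    [0.6, 0.135, 0.076, -0.09, 0],
    [0.6, 0.17, 0.096, -0.09, 0],
    [0.6, 0.205, 0.115, -0.09, 0],
    [0.6, 0.235, 0.132, -0.09, 0],
    [0.6, 0.258, 0.145, -0.09, 0],
    [0.6, 0.268, 0.15, -0.09, 0]
  ]
}}

```text
time_s: 3.87
ee_pos: [561.1, -38.9, 133.5]
tcp_rot: [0.001, 0.658, 0.753, 0.004]
contact_force: [0.4, 0.3, -1.6]
width: 63.3
```

```bash
python3 -c "
from h import *
shift(560.8,-42.7,30,97.4)"
```

```text
t 3.87 pos [561.1 -38.9 133.5] ang 97.8 F [ 0.4  0.3 -1.6] w 63.3 | shift m [-0.0041, -0.0016, 0.1034] twist 0.4 tilt [ 0.  0. -1.]
```

Emit:
{"name": "jog_arm", "arguments": {
  "plan": [
    [0.6, -0.004, -0.001, 0.02, 0.4],
    [0.6, -0.004, -0.001, 0.045, 0.4],
    [0.6, -0.004, -0.001, 0.07, 0.4],
    [0.6, -0.004, -0.001, 0.09, 0.4],
    [0.6, -0.004, -0.001, 0.103, 0.4],
    [0.6, -0.004, -0.001, 0.111, 0.4],
    [0.6, -0.004, -0.001, 0.113, 0.4],
    [0.6, -0.004, -0.001, 0.113, 0.4]
  ]
}}

```text
time_s: 4.53
ee_pos: [561.6, -42.8, 20.6]
tcp_rot: [0.001, 0.66, 0.751, 0.004]
contact_force: [0.1, -0.2, -1.0]
width: 63.0
```

```bash
python3 - <<'E'
from h import *
shift(560.9,-42.7,10,97.4)
im,d=r.get_image("side");a=cv2.resize(im[160:240,180:286,::-1],(795,600),interpolation=cv2.INTER_CUBIC)
cv2.imwrite("pics/s3.png",a)
E
```

```text
t 4.53 pos [561.6 -42.8  20.6] ang 97.3 F [ 0.1 -0.2 -1. ] w 63.0 | shift m [0.0001, -0.0007, 0.0106] twist -0.1 tilt [ 0.  0. -1.]
```

View pics/s3.png

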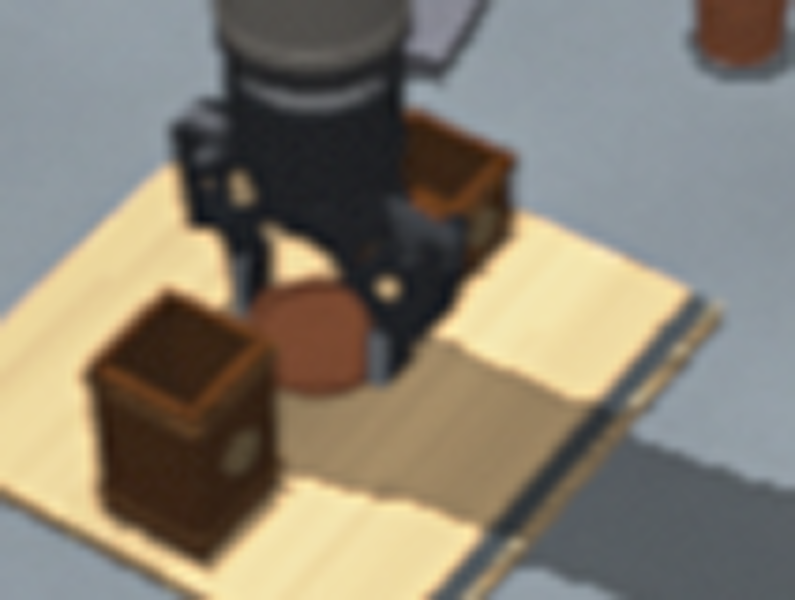

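The saucer hangs between the planters at (315,335). Lowering to touch.

Emit:
{"name": "jog_arm", "arguments": {
  "plan": [
    [0.6, 0, 0, 0.003, 0],
    [0.6, 0, 0, 0.006, 0],
    [0.6, 0, 0, 0.008, 0],
    [0.6, 0, 0, 0.0095, 0],
    [0.6, 0, 0, 0.0105, 0],
    [0.6, 0, 0, 0.0105, 0]
  ]
}}

```text
time_s: 5.08
ee_pos: [562.0, -42.6, 10.5]
tcp_rot: [0.001, 0.66, 0.751, 0.004]
contact_force: [-1.2, 0.3, -1.0]
width: 63.8
```

Emit:
{"name": "jog_arm", "arguments": {
  "plan": [
    [0.6, 0, 0, 0.001, 0],
    [0.6, 0, 0, 0.001, 0],
    [0.6, 0, 0, 0.002, 0],
    [0.6, 0, 0, 0.002, 0]
  ]
}}

```text
time_s: 5.42
ee_pos: [562.1, -42.6, 10.0]
tcp_rot: [0.002, 0.66, 0.751, 0.004]
contact_force: [-5.2, -0.5, 15.6]
width: 63.4
```

Emit:
{"name": "jog_arm", "arguments": {
  "plan": [
    [0.25, 0, 0, -0.0005, 0],
    [0.22, 0, 0, -0.001, 0],
    [0.18, 0, 0, -0.001, 0],
    [0.1, 0, 0, -0.001, 0],
    [0, 0, 0, -0.002, 0],
    [0, 0, 0, -0.012, 0],
    [0, 0, 0, -0.04, 0],
    [0, 0, 0, -0.08, 0],
    [0, 0, 0, -0.12, 0],
    [0, 0, 0, -0.15, 0]
  ]
}}

```text
time_s: 6.25
ee_pos: [561.6, -42.9, 163.7]
tcp_rot: [0.003, 0.66, 0.751, 0.005]
contact_force: [1.2, 0.1, 0.5]
width: 85.5
```

```bash
python3 -c "
from h import *
shift(557.3,-342.4,150,97.4)"
```

```text
t 6.25 pos [561.6 -42.9 163.7] ang 97.4 F [1.2 0.1 0.5] w 85.5 | shift m [-0.2965, -0.0428, 0.0125] twist -0.0 tilt [ 0.  0. -1.]
```

Emit:
{"name": "jog_arm", "arguments": {
  "plan": [
    [0, -0.297, -0.042, 0.012, 0],
    [0, -0.297, -0.042, 0.012, 0],
    [0, -0.297, -0.042, 0.012, 0],
    [0, -0.297, -0.042, 0.012, 0],
    [0, -0.297, -0.042, 0.012, 0],
    [0, -0.297, -0.042, 0.012, 0],
    [0, -0.297, -0.042, 0.012, 0],
    [0, -0.297, -0.042, 0.012, 0],
    [0, -0.297, -0.042, 0.012, 0],
    [0, -0.297, -0.042, 0.012, 0]
  ]
}}

```text
time_s: 7.08
ee_pos: [557.9, -342.8, 150.7]
tcp_rot: [0.002, 0.661, 0.751, 0.005]
contact_force: [-0.7, 1.0, -0.2]
width: 85.4
```

```bash
python3 - <<'E'
from meas import *
shift(558.5,-342.4,28,97.4)
im,d=r.get_image("top");W=cloud("top",d)
m,s,c=comp(mask(im[:],(5,90,50),(14,255,255)),(240,180))
q=ray("top",np.argwhere(m)[:,::-1],26)[:,:2]
print(s,c,q.mean(0),circ(q))
o=im[130:240,180:360,::-1];cv2.imwrite("pics/t1.png",cv2.resize(o,(800,489),interpolation=cv2.INTER_CUBIC))
E
```

```text
t 7.08 pos [ 557.9 -342.8  150.7] ang 97.3 F [-0.7  1.  -0.2] w 85.4 | shift m [-0.0001, -0.0007, 0.1227] twist -0.1 tilt [ 0.  0. -1.]
[223 174  21  21 343] [233.  183.8] [556.4 -44.5] (array([556.4, -44.4]), 32.80940628051758)
```

View pics/t1.png

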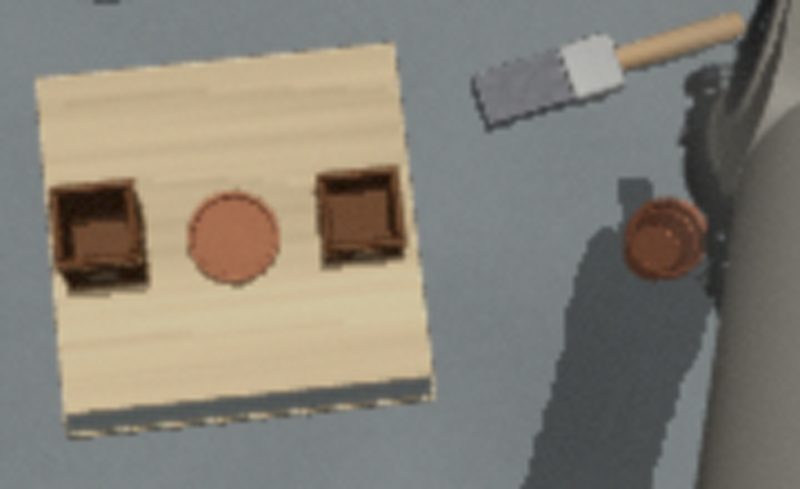

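The saucer reads about 3 mm toward the front of the line (crop px (233,237)). I'll refine this with sub-pixel edge profiles before trusting it.

```bash
cat > prof.py <<'E'
from meas import *
from scipy.optimize import least_squares
A=np.radians(7.4);EX=np.array([np.cos(A),np.sin(A)]);EY=np.array([-EX[1],EX[0]])
def samp(n,img,P): 
    uv=proj(n,P).astype(np.float32);return cv2.remap(img,uv[:,0].reshape(-1,1),uv[:,1].reshape(-1,1),cv2.INTER_LINEAR)[:,0]
def edges(n,img,c,z,th,r0,r1,step=.25):
    out=[]
    rr=np.arange(r0,r1,step)
    for t in th:
        P=np.c_[c[0]+rr*np.cos(t),c[1]+rr*np.sin(t),np.full(len(rr),z)];v=samp(n,img,P)
        g=np.abs(np.gradient(cv2.GaussianBlur(v.reshape(-1,1),(1,9),0)[:,0]));k=g.argmax()
        w=g[max(0,k-12):k+13];ii=rr[max(0,k-12):k+13];e=(w*ii).sum()/w.sum()
        out.append([c[0]+e*np.cos(t),c[1]+e*np.sin(t)])
    return np.array(out)
def circfit(q,R,c0):
    a=least_squares(lambda p:np.hypot(*(q-p[:2]).T)-R,c0,loss="soft_l1").x
    b=least_squares(lambda p:np.hypot(*(q-p[:2]).T)-p[2],[*c0,R],loss="soft_l1").x
    return a,b
def lineedge(n,img,c,z,d,offs,r0,r1):
    """mean distance along d of strongest edge, for start pts c+o*perp"""
    pr=np.array([-d[1],d[0]]);o2=[]
    for o in offs:
        e=edges(n,img,c+o*pr,z,[np.arctan2(d[1],d[0])],r0,r1)[0];o2.append((e-c)@d)
    return np.median(o2),np.std(o2)
E
python3 - <<'E'
from prof import *
im,d=r.get_image("top");np.savez("top1.npz",im=im,d=d)
hsv=cv2.cvtColor(im,cv2.COLOR_RGB2HSV).astype(np.float32);S=hsv[...,1];V=hsv[...,2]
c=np.array([559.5,-42.7])
b,f=lineedge("top",S,c,12,EX,np.arange(-110,111,8),115,145),lineedge("top",S,c,12,-EX,np.arange(-110,111,8),104,124)
f2=lineedge("top",V,c,12,-EX,np.arange(-110,111,8),104,124)
l=lineedge("top",S,c,12,EY,list(range(-100,-40,6))+list(range(45,110,6)),115,145);rr=lineedge("top",S,c,12,-EY,list(range(-100,-40,6))+list(range(45,110,6)),115,145)
print("back",b,"strip",f,f2,"left",l,"right",rr)
a=np.arctan2(c[1],c[0]-293)
q=edges("top",S,[557,-44],26,a+np.radians(np.arange(-85,86,5)),26,40);print("saucer far",circfit(q,33,[557,-44]))
q=edges("top",S,[557,-44],26,a+np.radians(np.arange(0,360,5)),26,40);print("saucer all",circfit(q,33,[557,-44]))
for nm,cc,z in(("tall",c+90*EY,102),("low",c-90*EY,62)):
    print(nm,[np.round(lineedge("top",V,cc,z,dd,np.arange(-20,21,4),22,36),1) for dd in(EX,-EX,EY,-EY)])
f=np.load("top0.npz")["im"];S0=cv2.cvtColor(f,cv2.COLOR_RGB2HSV).astype(np.float32)[...,1]
q=edges("top",S0,[443,-328],14,np.radians(np.arange(-170,45,5)),26,40);print("saucer0",circfit(q,33,[443,-328]))
E
```

```text
back (np.float64(133.95327934139738), np.float64(0.5416519038548789)) strip (np.float64(111.29808227893793), np.float64(3.323619646151826)) (np.float64(110.33695025937716), np.float64(0.6127990941857177)) left (np.float64(131.4288696256159), np.float64(0.8211778336786284)) right (np.float64(128.1830619813542), np.float64(0.503854606601903))
saucer far (array([559.2, -41.2]), array([559.8, -41.3,  32.5]))
saucer all (array([559.4, -41.3]), array([559.4, -41.3,  32.8]))
tall [array([27.8,  2.1]), array([25. ,  1.8]), array([29.3,  2.4]), array([31.3,  1. ])]
low [array([28. ,  2.2]), array([33.6,  0.2]), array([32.7,  0.5]), array([26.2,  2.3])]
saucer0 (array([ 446.2, -324.9]), array([ 446.3, -325.3,   32.7]))
```

The 2x2 morphology kernel shifted every mask by one pixel, about 3 mm. With that corrected, the board centre is about (563,-40) and the saucer is about 3.7 mm short of it. I'll re-measure everything without that bug.

```bash
sed -i 's/^    m=cv2.morphologyEx.*$/    m=cv2.morphologyEx(m,cv2.MORPH_OPEN,np.ones((3,3),np.uint8)) if op else m/; s/def comp(m,seed=None,rad=25)/def comp(m,seed=None,op=0)/' meas.py
python3 - <<'E'
from prof import *
f=np.load("top0.npz");im,d=f["im"],f["d"];W=cloud("top",d);hsv=cv2.cvtColor(im,cv2.COLOR_RGB2HSV).astype(np.float32)
m,s,c=comp(mask(im,(14,45,120),(26,140,255)),None,1)
rc=cv2.minAreaRect(ray("top",np.argwhere(m)[:,::-1],12)[:,:2].astype(np.float32));B=cv2.boxPoints(rc);print("board",rc)
b=mask(im,(5,80,15),(16,255,125))
for nm,sd,z in(("L",(202,183),102),("R",(261,178),62)):
    mm,s,c=comp(b,sd);ct=max(cv2.findContours(mm.astype(np.uint8),0,1)[0],key=len)[:,0]
    q=ray("top",np.argwhere(mm&(W[...,2]>z-6)&(W[...,2]<z+12))[:,::-1],z)[:,:2]
    # extents along board axes: back edge & sides
    u=q@EX;v=q@EY;print(nm,"x max",np.percentile(u,99),"ymid",(np.percentile(v,1)+np.percentile(v,99))/2,"w",np.ptp(v),np.ptp(u))
    k=(np.percentile(u,99)+1.4-28)*EX+(np.percentile(v,1)+np.percentile(v,99))/2*EY;print("  centre",k)
m,s,c=comp(mask(im,(5,90,50),(14,255,255)),(329,184),1)
S=hsv[...,1]
th=np.arctan2(-340,560-293)+np.radians(np.arange(-85,86,5))
q=edges("top",S,[560,-339.5],58,th,20,36);print("pot",circfit(q,28,[560,-339]))
cream=mask(im,(15,25,70),(30,110,255));m,s,c=comp(cream,(362,203))
V=hsv[...,2];a=m&(V>165);q=ray("top",np.argwhere(a)[:,::-1],88)[:,:2];print("vase top",a.sum(),q.mean(0),circ(q))
th=np.arctan2(-436,505-293)+np.radians(np.arange(-85,86,5))
q=edges("top",V,[505,-436],88,th,7,18);print("vase edge",circfit(q,12,[505,-436]))
q=edges("top",V,[425.5,297],4+22.5,np.radians(np.arange(-90,91,5))+.9,13,25);print("mush",circfit(q,19,[425,297]))
E
```

```text
board ((570.5197143554688, -39.43797302246094), (243.93844604492188, 259.4571228027344), 7.421139717102051)
L x max 578.9080738281463 ymid -23.173558005355396 w 56.43157529962349 56.916698070384086
  centre [550.7  48.2]
R x max 579.334606740435 ymid -201.73607287124184 w 56.57476296867671 56.87495657269835
  centre [ 574.1 -128.9]
pot (array([ 560.9, -340.1]), array([ 561.3, -340.7,   27.5]))
vase top 59 [ 503.1 -440. ] (array([ 503.2, -439.3]), 12.812260627746582)
vase edge (array([ 504.3, -440.2]), array([ 503.7, -439.3,   12.9]))
mush (array([426.2, 296. ]), array([426.3, 296.1,  18.9]))
```

```bash
python3 -c "
from h import *
shift(561,-41.5,150,97.4)"
```

```text
t 7.18 pos [ 558.7 -340.5  150.9] ang 97.5 F [-0.5  0.4  0.3] w 85.5 | shift m [0.2962, 0.0413, 0.0024] twist 0.1 tilt [ 0.  0. -1.]
```

Emit:
{"name": "jog_arm", "arguments": {
  "plan": [
    [0, 0.296, 0.041, 0, 0],
    [0, 0.296, 0.041, 0, 0],
    [0, 0.296, 0.041, 0, 0],
    [0, 0.296, 0.041, 0, 0],
    [0, 0.296, 0.041, 0, 0],
    [0, 0.296, 0.041, 0, 0],
    [0, 0.296, 0.041, 0, 0],
    [0, 0.296, 0.041, 0.02, 0],
    [0, 0.296, 0.041, 0.06, 0],
    [0, 0.296, 0.041, 0.09, 0]
  ]
}}

```text
time_s: 8.02
ee_pos: [561.7, -37.1, 62.2]
tcp_rot: [0.003, 0.657, 0.754, 0.007]
contact_force: [-0.6, -1.5, -0.7]
width: 85.5
```

```bash
python3 -c "
from h import *
shift(560,-41.5,11,97.4);shift(560,-41.5,11,97.4)"
```

```text
t 8.02 pos [561.7 -37.1  62.2] ang 97.9 F [-0.6 -1.5 -0.7] w 85.5 | shift m [-0.0043, -0.0029, 0.0512] twist 0.5 tilt [ 0.  0. -1.]
t 8.02 pos [561.7 -37.1  62.2] ang 97.9 F [-0.6 -1.5 -0.7] w 85.5 | shift m [-0.0043, -0.0029, 0.0512] twist 0.5 tilt [ 0.  0. -1.]
```

Emit:
{"name": "jog_arm", "arguments": {
  "plan": [
    [0, -0.004, -0.003, 0.02, 0.5],
    [0, -0.004, -0.003, 0.035, 0.5],
    [0, -0.004, -0.003, 0.045, 0.5],
    [0, -0.004, -0.003, 0.05, 0.5],
    [0, -0.004, -0.003, 0.051, 0.5],
    [0, -0.004, -0.003, 0.051, 0.5],
    [0.2, -0.004, -0.003, 0.051, 0.5],
    [0.4, -0.004, -0.003, 0.051, 0.5],
    [0.4, -0.004, -0.003, 0.051, 0.5],
    [0.4, -0.004, -0.003, 0.051, 0.5]
  ]
}}

```text
time_s: 8.85
ee_pos: [560.9, -41.1, 12.6]
tcp_rot: [0.004, 0.66, 0.751, 0.007]
contact_force: [-1.6, 0.4, 6.4]
width: 63.1
```

```bash
python3 - <<'E'
from h import *
shift(560,-41.5,11,97.4)
im,d=r.get_image("side");a=cv2.resize(im[160:240,180:286,::-1],(795,600),interpolation=cv2.INTER_CUBIC)
cv2.imwrite("pics/s4.png",a)
E
```

```text
t 8.85 pos [560.9 -41.1  12.6] ang 97.4 F [-1.6  0.4  6.4] w 63.1 | shift m [-0.0002, -0.001, 0.0015] twist -0.0 tilt [ 0.  0. -1.]
```

View pics/s4.png

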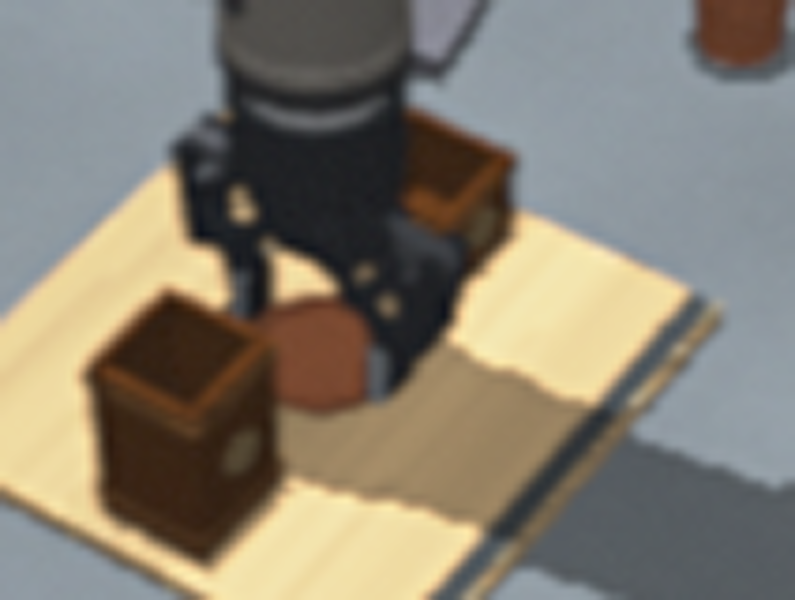

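The saucer is gripped (320,355). I'll lift it 3 mm, shift it 3.5 mm back and 0.7 mm left, then set it down.

Emit:
{"name": "jog_arm", "arguments": {
  "plan": [
    [0.4, 0, 0, -0.003, 0],
    [0.4, 0, 0, -0.004, 0],
    [0.4, 0.0005, 0.002, -0.004, 0],
    [0.4, 0.0007, 0.0035, -0.004, 0],
    [0.4, 0.0007, 0.0035, -0.004, 0],
    [0.4, 0.0007, 0.0035, -0.002, 0],
    [0.4, 0.0007, 0.0035, 0, 0],
    [0.4, 0.0007, 0.0035, 0.001, 0],
    [0.4, 0.0007, 0.0035, 0.001, 0]
  ]
}}

```text
time_s: 9.65
ee_pos: [564.3, -40.0, 12.6]
tcp_rot: [0.004, 0.66, 0.751, 0.007]
contact_force: [-3.7, -0.6, 13.3]
width: 63.4
```

Emit:
{"name": "jog_arm", "arguments": {
  "plan": [
    [0.24, 0, 0, -0.0005, 0],
    [0.22, 0, 0, -0.0005, 0],
    [0.19, 0, 0, -0.0005, 0],
    [0.15, 0, 0, -0.0005, 0],
    [0.08, 0, 0, -0.001, 0],
    [0, 0, 0, -0.004, 0],
    [0, 0, 0, -0.02, 0],
    [0, 0, 0, -0.06, 0],
    [0, 0, 0, -0.1, 0],
    [0, 0, 0, -0.14, 0]
  ]
}}

```text
time_s: 10.48
ee_pos: [561.5, -40.6, 153.9]
tcp_rot: [0.003, 0.66, 0.751, 0.007]
contact_force: [0.8, -0.4, 0.5]
width: 85.2
```

```bash
python3 -c "
from h import *
shift(561.5,-340.3,140,97.4)"
```

```text
t 10.48 pos [561.5 -40.6 153.9] ang 97.4 F [ 0.8 -0.4  0.5] w 85.2 | shift m [-0.2973, -0.0388, 0.0121] twist -0.0 tilt [ 0.  0. -1.]
```

Emit:
{"name": "jog_arm", "arguments": {
  "plan": [
    [0, -0.297, -0.039, 0.012, 0],
    [0, -0.297, -0.039, 0.012, 0],
    [0, -0.297, -0.039, 0.012, 0],
    [0, -0.297, -0.039, 0.012, 0],
    [0, -0.297, -0.039, 0.012, 0],
    [0, -0.297, -0.039, 0.012, 0],
    [0, -0.297, -0.039, 0.012, 0],
    [0, -0.297, -0.039, 0.012, 0],
    [0, -0.297, -0.039, 0.012, 0],
    [0, -0.297, -0.039, 0.012, 0]
  ]
}}

```text
time_s: 11.32
ee_pos: [560.9, -340.1, 139.8]
tcp_rot: [0.003, 0.661, 0.751, 0.007]
contact_force: [0.6, 0.4, 0.0]
width: 85.6
```

```bash
cat > saucer.py <<'E'
from prof import *
C=np.array([562.7,-40.2])
im,d=r.get_image("top");np.savez("topn.npz",im=im,d=d);S=cv2.cvtColor(im,cv2.COLOR_RGB2HSV).astype(np.float32)[...,1]
q=edges("top",S,C,26,np.radians(np.arange(0,360,5)),25,41);a,b=circfit(q,33,C);print("saucer",a,b,"board err",(a-C)@EX,(a-C)@EY)
E
python3 - <<'E'
from saucer import *
shift(561.5,-340.3,30,97.4)
E
```

```text
saucer [561.7 -40.5] [561.7 -40.5  32.7] board err -1.0220175842536383 -0.1585071884290562
t 11.37 pos [ 561.4 -338.5  140. ] ang 97.5 F [0.3 1.4 0.9] w 85.2 | shift m [-0.0024, -0.0018, 0.11] twist 0.1 tilt [ 0.  0. -1.]
```

The saucer is now within 1 mm of its target. Descending on the pot.

Emit:
{"name": "jog_arm", "arguments": {
  "plan": [
    [0, -0.002, -0.002, 0.025, 0],
    [0, -0.002, -0.002, 0.05, 0],
    [0, -0.002, -0.002, 0.075, 0],
    [0, -0.002, -0.002, 0.095, 0],
    [0, -0.002, -0.002, 0.108, 0],
    [0, -0.002, -0.002, 0.115, 0],
    [0, -0.002, -0.002, 0.115, 0],
    [0, -0.002, -0.002, 0.115, 0]
  ]
}}

```text
time_s: 12.03
ee_pos: [562.0, -339.3, 25.7]
tcp_rot: [0.003, 0.659, 0.752, 0.007]
contact_force: [-0.3, 0.2, 0.1]
width: 85.0
```

Emit:
{"name": "jog_arm", "arguments": {
  "plan": [
    [0.2, 0, 0, 0, 0],
    [0.3, 0, 0, 0, 0],
    [0.4, 0, 0, 0, 0],
    [0.6, 0, 0, 0, 0],
    [0.6, 0, 0, 0, 0],
    [0.6, 0, 0, 0, 0],
    [0.6, 0, 0, 0, 0]
  ],
  "grip_force": 40
}}

```text
time_s: 12.62
ee_pos: [563.2, -339.6, 27.7]
tcp_rot: [0.004, 0.659, 0.752, 0.008]
contact_force: [-1.1, 0.3, 7.5]
width: 54.2
```

```bash
python3 - <<'E'
from h import *
shift(560.9,-340.3,30,97.4)
im,d=r.get_image("side");cv2.imwrite("pics/s5.png",cv2.resize(im[110:210,220:350,::-1],(780,600),interpolation=cv2.INTER_CUBIC))
E
```

```text
t 12.62 pos [ 563.2 -339.6   27.7] ang 97.5 F [-1.1  0.3  7.5] w 54.2 | shift m [-0.0003, -0.0024, -0.0023] twist 0.1 tilt [ 0.  0. -1.]
```

View pics/s5.png

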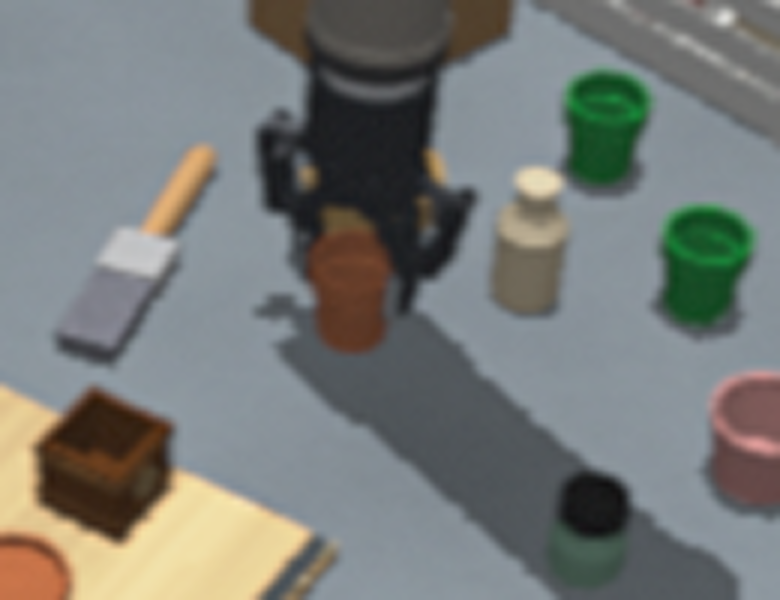

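Pot gripped by its collar (350,290). I'll lift it and carry it over.

Emit:
{"name": "jog_arm", "arguments": {
  "plan": [
    [0.6, 0, 0, -0.01, 0],
    [0.6, 0, 0, -0.025, 0],
    [0.6, 0, 0, -0.05, 0],
    [0.6, 0, 0, -0.075, 0],
    [0.6, 0.01, 0.001, -0.1, 0],
    [0.6, 0.035, 0.004, -0.115, 0],
    [0.6, 0.065, 0.008, -0.12, 0],
    [0.6, 0.1, 0.012, -0.12, 0],
    [0.6, 0.13, 0.017, -0.12, 0],
    [0.6, 0.15, 0.02, -0.12, 0]
  ]
}}

```text
time_s: 13.5
ee_pos: [561.7, -185.1, 150.5]
tcp_rot: [0.005, 0.658, 0.753, 0.009]
contact_force: [0.4, 0.5, -2.9]
width: 54.2
```

```bash
python3 -c "
from h import *
shift(564,-39.8,140,97.4)"
```

```text
t 13.50 pos [ 561.7 -185.1  150.5] ang 97.7 F [ 0.4  0.5 -2.9] w 54.2 | shift m [0.1437, 0.0216, 0.0115] twist 0.3 tilt [ 0.  0. -1.]
```

Emit:
{"name": "jog_arm", "arguments": {
  "plan": [
    [0.6, 0.03, 0.004, 0, 0.3],
    [0.6, 0.06, 0.009, 0, 0.3],
    [0.6, 0.09, 0.013, 0, 0.3],
    [0.6, 0.12, 0.018, 0, 0.3],
    [0.6, 0.138, 0.021, 0.01, 0.3],
    [0.6, 0.144, 0.0215, 0.03, 0.3],
    [0.6, 0.144, 0.0215, 0.055, 0.3],
    [0.6, 0.144, 0.0215, 0.08, 0.3],
    [0.6, 0.144, 0.0215, 0.09, 0.3],
    [0.6, 0.144, 0.0215, 0.09, 0.3]
  ]
}}

```text
time_s: 14.33
ee_pos: [563.7, -39.2, 60.2]
tcp_rot: [0.003, 0.66, 0.751, 0.007]
contact_force: [-0.1, -0.1, -2.2]
width: 54.2
```

```bash
python3 - <<'E'
from h import *
shift(564,-39.8,47,97.4)
im,d=r.get_image("side");a=cv2.resize(im[160:240,180:286,::-1],(795,600),interpolation=cv2.INTER_CUBIC)
cv2.imwrite("pics/s6.png",a)
E
```

```text
t 14.33 pos [563.7 -39.2  60.2] ang 97.4 F [-0.1 -0.1 -2.2] w 54.2 | shift m [-0.0007, -0.0, 0.0132] twist -0.0 tilt [ 0.  0. -1.]
```

View pics/s6.png

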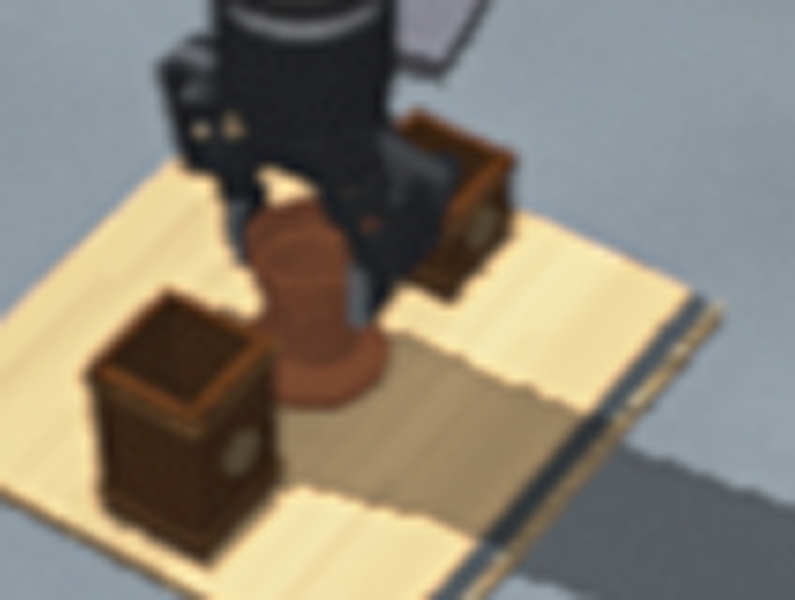

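The pot hovers over the middle of the saucer (315,350). Lowering slowly.

Emit:
{"name": "jog_arm", "arguments": {
  "plan": [
    [0.6, -0.0005, 0, 0.003, 0],
    [0.6, -0.0005, 0, 0.006, 0],
    [0.6, -0.0005, 0, 0.009, 0],
    [0.6, -0.0005, 0, 0.011, 0],
    [0.6, -0.0005, 0, 0.0125, 0],
    [0.6, -0.0005, 0, 0.0135, 0],
    [0.6, -0.0005, 0, 0.014, 0],
    [0.6, -0.0005, 0, 0.014, 0]
  ]
}}

```text
time_s: 15.05
ee_pos: [565.2, -39.5, 47.6]
tcp_rot: [0.004, 0.66, 0.751, 0.008]
contact_force: [0.2, -0.6, -1.6]
width: 53.9
```

Emit:
{"name": "jog_arm", "arguments": {
  "plan": [
    [0.6, 0, -0.001, 0.001, 0],
    [0.6, 0, -0.001, 0.002, 0],
    [0.6, 0, -0.001, 0.0025, 0],
    [0.6, 0, -0.001, 0.0025, 0]
  ]
}}

```text
time_s: 15.38
ee_pos: [564.2, -39.7, 45.7]
tcp_rot: [0.004, 0.66, 0.751, 0.008]
contact_force: [-2.9, -0.7, 5.4]
width: 54.2
```

Contact (5.4 N up, no longer hanging). Releasing.

Emit:
{"name": "jog_arm", "arguments": {
  "plan": [
    [0.35, 0, 0, 0, 0],
    [0.33, 0, 0, 0, 0],
    [0.3, 0, 0, 0, 0],
    [0.25, 0, 0, 0, 0],
    [0.15, 0, 0, 0, 0],
    [0, 0, 0, 0, 0],
    [0, 0, 0, -0.01, 0],
    [0, 0, 0, -0.04, 0],
    [0, 0, 0, -0.08, 0],
    [0, 0, 0, -0.11, 0]
  ]
}}

```text
time_s: 16.22
ee_pos: [562.6, -40.0, 158.5]
tcp_rot: [0.004, 0.66, 0.751, 0.008]
contact_force: [0.5, -0.3, -0.0]
width: 85.0
```

```bash
python3 -c "
from h import *
shift(503.5,-439.5,160,7.4);shift(503.5,-439.5,160,97.4)"
```

```text
t 16.22 pos [562.6 -40.  158.5] ang 97.4 F [ 0.5 -0.3 -0. ] w 85.0 | shift m [-0.3885, -0.1101, -0.0052] twist 90.0 tilt [ 0.  0. -1.]
t 16.22 pos [562.6 -40.  158.5] ang 97.4 F [ 0.5 -0.3 -0. ] w 85.0 | shift m [-0.3885, -0.1101, -0.0052] twist 0.0 tilt [ 0.  0. -1.]
```

Emit:
{"name": "jog_arm", "arguments": {
  "plan": [
    [0, -0.388, -0.11, -0.005, 90],
    [0, -0.388, -0.11, -0.005, 90],
    [0, -0.388, -0.11, -0.005, 90],
    [0, -0.388, -0.11, -0.005, 90],
    [0, -0.388, -0.11, -0.005, 90],
    [0, -0.388, -0.11, -0.005, 90],
    [0, -0.388, -0.11, -0.005, 90],
    [0, -0.388, -0.11, -0.005, 90],
    [0, -0.388, -0.11, -0.005, 90],
    [0, -0.388, -0.11, -0.005, 90]
  ]
}}

```text
time_s: 17.05
ee_pos: [501.5, -443.8, 160.9]
tcp_rot: [-0.0, 0.976, 0.218, 0.009]
contact_force: [0.7, 0.9, 0.1]
width: 85.3
```

Emit:
{"name": "jog_arm", "arguments": {
  "plan": [
    [0, 0, 0, 0, 10],
    [0, 0, 0, 0, 20],
    [0, 0, 0, 0, 20]
  ]
}}

```text
time_s: 17.3
ee_pos: [501.1, -444.8, 161.5]
tcp_rot: [-0.002, 0.999, 0.041, 0.009]
contact_force: [0.6, 0.5, 0.5]
width: 85.5
```

```bash
python3 - <<'E'
from h import *
shift(503.5,-439.5,100,7.4)
im,d=r.get_image("side");a=cv2.resize(im[150:250,180:286,::-1],(636,600),interpolation=cv2.INTER_CUBIC)
cv2.imwrite("pics/s7.png",a)
im,d=r.get_image("top");np.savez("topp.npz",im=im,d=d);cv2.imwrite("pics/t7.png",cv2.resize(im[140:240,190:380,::-1],(798,420),interpolation=cv2.INTER_CUBIC))
E
```

```text
t 17.30 pos [ 501.1 -444.8  161.5] ang 4.7 F [0.6 0.5 0.5] w 85.5 | shift m [0.0017, -0.0049, 0.0616] twist -2.7 tilt [ 0. -0. -1.]
```

View pics/s7.png

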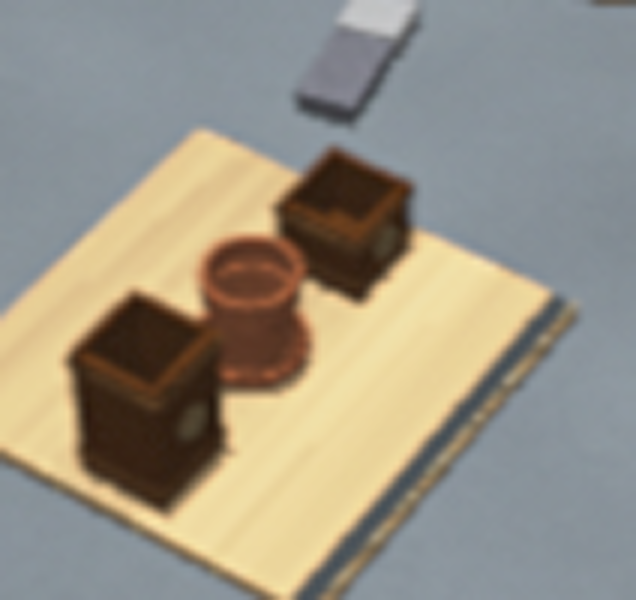

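View pics/t7.png

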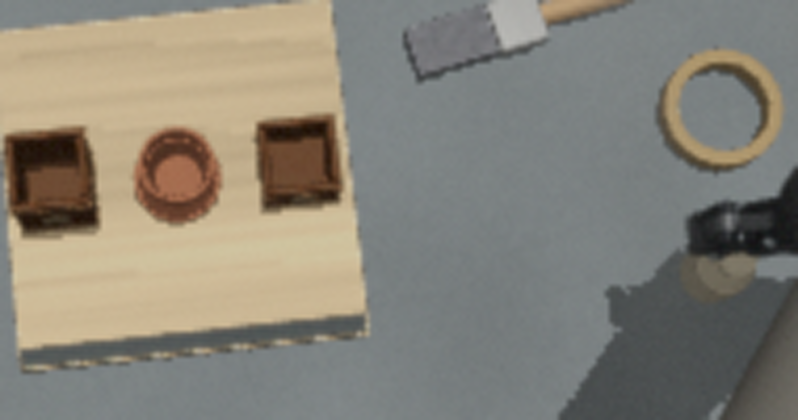

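The pot stands upright in the saucer between the planters (side 255,310; top 178,172). Now the vase.

Emit:
{"name": "jog_arm", "arguments": {
  "plan": [
    [0, 0.0035, -0.005, 0.02, -2.7],
    [0, 0.0035, -0.005, 0.045, -2.7],
    [0, 0.0035, -0.005, 0.07, -2.7],
    [0, 0.0035, -0.005, 0.095, -2.7],
    [0, 0.0035, -0.005, 0.115, -2.7],
    [0, 0.0035, -0.005, 0.13, -2.7],
    [0, 0.0035, -0.005, 0.138, -2.7],
    [0, 0.0035, -0.005, 0.138, -2.7],
    [0, 0.0035, -0.005, 0.138, -2.7]
  ]
}}

```text
time_s: 18.15
ee_pos: [507.7, -437.9, 24.2]
tcp_rot: [-0.002, 0.998, 0.069, 0.01]
contact_force: [0.4, -0.3, 1.0]
width: 85.4
```

```bash
python3 - <<'E'
from h import *
shift(505,-439,23,7.4)
im,d=r.get_image("side");cv2.imwrite("pics/s8.png",cv2.resize(im[100:200,240:370,::-1],(780,600),interpolation=cv2.INTER_CUBIC))
E
```

```text
t 18.15 pos [ 507.7 -437.9   24.2] ang 7.9 F [ 0.4 -0.3  1. ] w 85.4 | shift m [-0.0028, 0.0007, 0.0011] twist 0.5 tilt [ 0. -0. -1.]
```

View pics/s8.png

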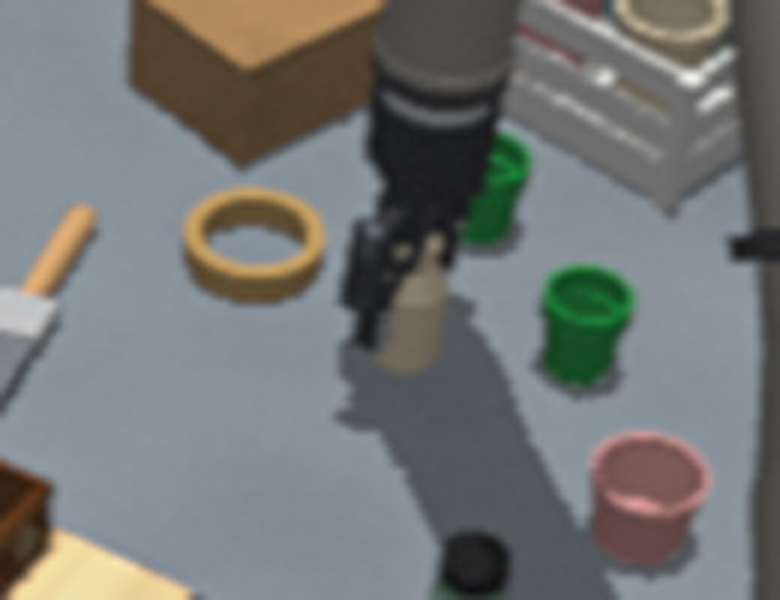

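The fingers straddle the vase (410,320). Centring and closing.

Emit:
{"name": "jog_arm", "arguments": {
  "plan": [
    [0, -0.0025, 0, 0, 0.5],
    [0, -0.0025, 0, 0, 0.5],
    [0.2, -0.0025, 0, 0, 0.5],
    [0.35, -0.0025, 0, 0, 0.5],
    [0.45, -0.0025, 0, 0, 0.5],
    [0.7, -0.0025, 0, 0, 0.5],
    [0.7, -0.0025, 0, 0, 0.5],
    [0.7, -0.0025, 0, 0, 0.5],
    [0.7, -0.0025, 0, 0, 0.5]
  ],
  "grip_force": 40
}}

```text
time_s: 18.95
ee_pos: [505.9, -439.2, 25.4]
tcp_rot: [-0.001, 0.998, 0.064, 0.01]
contact_force: [-0.8, 0.2, 5.2]
width: 42.6
```

```bash
python3 -c "
from h import *
shift(503.5,-439.5,160,7.4)"
```

```text
t 18.95 pos [ 505.9 -439.2   25.4] ang 7.4 F [-0.8  0.2  5.2] w 42.6 | shift m [0.0004, 0.0, -0.1347] twist -0.0 tilt [ 0.  0. -1.]
```

Emit:
{"name": "jog_arm", "arguments": {
  "plan": [
    [0.7, 0, 0, -0.01, 0],
    [0.7, 0, 0, -0.025, 0],
    [0.7, 0, 0, -0.05, 0],
    [0.7, 0, 0, -0.08, 0],
    [0.7, 0, 0, -0.11, 0],
    [0.7, 0, 0, -0.135, 0],
    [0.7, 0, 0, -0.14, 0]
  ]
}}

```text
time_s: 19.53
ee_pos: [504.9, -441.2, 171.6]
tcp_rot: [0.002, 0.998, 0.064, 0.014]
contact_force: [0.9, -0.1, -0.9]
width: 42.7
```

```bash
python3 - <<'E'
from h import *
shift(634.8,59.9,165,7.4)
im,d=r.get_image("side");cv2.imwrite("pics/s9.png",cv2.resize(im[80:180,240:370,::-1],(780,600),interpolation=cv2.INTER_CUBIC))
E
```

```text
t 19.53 pos [ 504.9 -441.2  171.6] ang 7.4 F [ 0.9 -0.1 -0.9] w 42.7 | shift m [0.1929, -0.4804, 0.009] twist -0.0 tilt [ 0.  0. -1.]
```

View pics/s9.png

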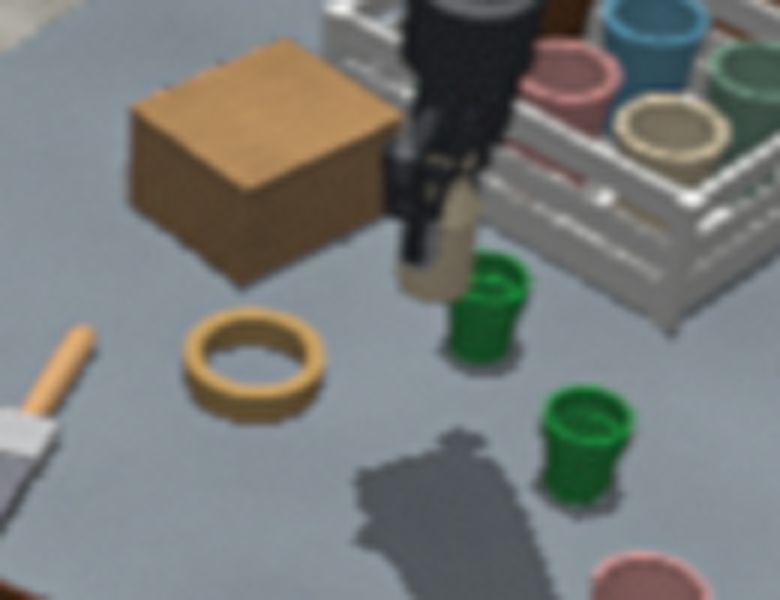

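The vase is held upright (435,240). Carrying it in two calls.

Emit:
{"name": "jog_arm", "arguments": {
  "plan": [
    [0.7, 0.006, -0.015, 0, 0],
    [0.7, 0.018, -0.045, 0, 0],
    [0.7, 0.032, -0.08, 0, 0],
    [0.7, 0.046, -0.115, 0, 0],
    [0.7, 0.06, -0.15, 0, 0],
    [0.7, 0.075, -0.185, 0, 0],
    [0.7, 0.089, -0.22, 0, 0],
    [0.7, 0.103, -0.255, 0, 0],
    [0.7, 0.117, -0.29, 0, 0],
    [0.7, 0.13, -0.323, 0, 0]
  ]
}}

```text
time_s: 20.42
ee_pos: [590.8, -100.3, 170.2]
tcp_rot: [0.001, 0.998, 0.065, 0.011]
contact_force: [0.5, 0.3, -1.8]
width: 43.1
```

```bash
python3 -c "
from h import *
shift(634.8,59.9,165,7.4)"
```

```text
t 20.42 pos [ 590.8 -100.3  170.2] ang 7.5 F [ 0.5  0.3 -1.8] w 43.1 | shift m [0.0644, -0.1532, 0.0062] twist 0.1 tilt [ 0.  0. -1.]
```

Emit:
{"name": "jog_arm", "arguments": {
  "plan": [
    [0.7, 0.013, -0.03, 0, 0.1],
    [0.7, 0.027, -0.064, 0, 0.1],
    [0.7, 0.041, -0.098, 0, 0.1],
    [0.7, 0.054, -0.128, 0, 0.1],
    [0.7, 0.062, -0.147, 0, 0.1],
    [0.7, 0.0645, -0.153, 0, 0.1],
    [0.7, 0.0645, -0.153, 0.015, 0.1],
    [0.7, 0.0645, -0.153, 0.04, 0.1],
    [0.7, 0.0645, -0.153, 0.065, 0.1],
    [0.7, 0.0645, -0.153, 0.08, 0.1]
  ]
}}

```text
time_s: 21.25
ee_pos: [633.7, 59.0, 87.3]
tcp_rot: [0.001, 0.998, 0.064, 0.009]
contact_force: [0.1, -0.3, -3.5]
width: 43.1
```

```bash
python3 -c "
from h import *
shift(634.8,59.9,50,7.4)"
```

```text
t 21.25 pos [633.7  59.   87.3] ang 7.4 F [ 0.1 -0.3 -3.5] w 43.1 | shift m [0.0006, -0.0009, 0.0373] twist -0.0 tilt [ 0.  0. -1.]
```

Emit:
{"name": "jog_arm", "arguments": {
  "plan": [
    [0.7, 0.001, -0.001, 0.01, 0],
    [0.7, 0.001, -0.001, 0.021, 0],
    [0.7, 0.001, -0.001, 0.031, 0],
    [0.7, 0.001, -0.001, 0.037, 0],
    [0.7, 0.001, -0.001, 0.037, 0],
    [0.7, 0.001, -0.001, 0.037, 0]
  ]
}}

```text
time_s: 21.75
ee_pos: [635.4, 60.1, 50.5]
tcp_rot: [0.001, 0.998, 0.064, 0.009]
contact_force: [0.4, 0.4, -2.6]
width: 43.0
```

```bash
python3 - <<'E'
from h import *
shift(634.8,59.9,37.4,7.4)
im,d=r.get_image("side");a=cv2.resize(im[150:250,160:286,::-1],(756,600),interpolation=cv2.INTER_CUBIC)
cv2.imwrite("pics/s10.png",a)
E
```

```text
t 21.75 pos [635.4  60.1  50.5] ang 7.4 F [ 0.4  0.4 -2.6] w 43.0 | shift m [-0.0009, 0.0001, 0.0131] twist -0.0 tilt [ 0.  0. -1.]
```

View pics/s10.png

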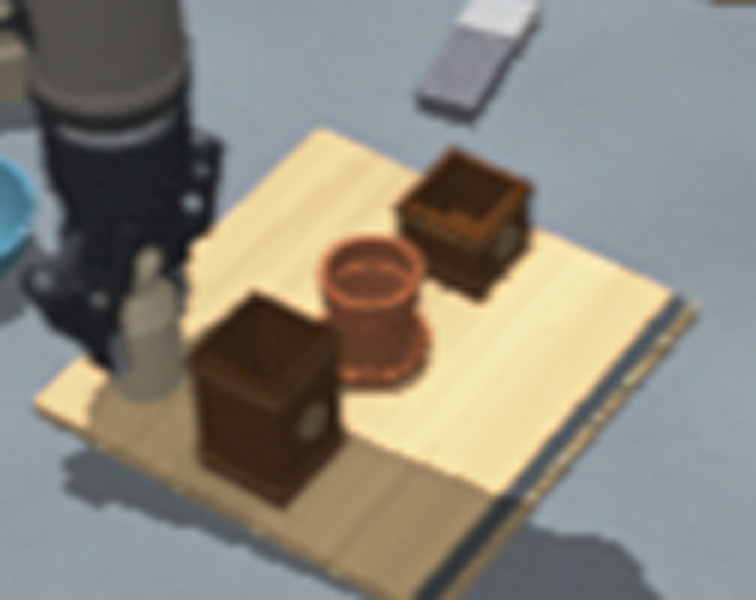

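The vase (150,335) hovers behind the tall planter. Lowering.

Emit:
{"name": "jog_arm", "arguments": {
  "plan": [
    [0.7, -0.0005, 0, 0.004, 0],
    [0.7, -0.0005, 0, 0.008, 0],
    [0.7, -0.0005, 0, 0.011, 0],
    [0.7, -0.0005, 0, 0.0125, 0],
    [0.7, -0.0005, 0, 0.0135, 0],
    [0.7, -0.0005, 0, 0.0142, 0],
    [0.7, -0.0005, 0, 0.0142, 0],
    [0.7, -0.0005, 0, 0.0142, 0]
  ]
}}

```text
time_s: 22.47
ee_pos: [635.5, 60.1, 37.5]
tcp_rot: [0.001, 0.998, 0.064, 0.009]
contact_force: [-3.4, -0.5, 5.9]
width: 42.8
```

Emit:
{"name": "jog_arm", "arguments": {
  "plan": [
    [0.48, 0, 0, 0, 0],
    [0.45, 0, 0, 0, 0],
    [0.4, 0, 0, 0, 0],
    [0.3, 0, 0, 0, 0],
    [0.15, 0, 0, 0, 0],
    [0, 0, 0, 0, 0],
    [0, 0, 0, -0.02, 0],
    [0, 0, 0, -0.055, 0],
    [0, 0, 0, -0.09, 0],
    [0, 0, 0, -0.13, 0]
  ]
}}

```text
time_s: 23.3
ee_pos: [632.0, 60.1, 167.6]
tcp_rot: [0.001, 0.998, 0.064, 0.008]
contact_force: [0.9, 0.8, -1.0]
width: 85.1
```

```bash
python3 -c "
from h import *
shift(459,309.5,150,20.4)"
```

```text
t 23.30 pos [632.   60.1 167.6] ang 7.4 F [ 0.9  0.8 -1. ] w 85.1 | shift m [-0.1399, -0.2696, 0.0144] twist -13.0 tilt [ 0.  0. -1.]
```

Emit:
{"name": "jog_arm", "arguments": {
  "plan": [
    [0.4, -0.14, -0.27, 0.01, -103],
    [0.4, -0.14, -0.27, 0.01, -103],
    [0.4, -0.14, -0.27, 0.01, -103],
    [0.4, -0.14, -0.27, 0.01, -103],
    [0.4, -0.14, -0.27, 0.01, -103],
    [0.4, -0.14, -0.27, 0.01, -103],
    [0.4, -0.14, -0.27, 0.01, -103],
    [0.4, -0.14, -0.27, 0.01, -103],
    [0.4, -0.14, -0.27, 0.01, -103],
    [0.4, -0.14, -0.27, 0.01, -103]
  ]
}}

```text
time_s: 24.13
ee_pos: [457.5, 311.6, 154.6]
tcp_rot: [0.005, 0.769, 0.64, 0.006]
contact_force: [0.1, -0.8, -0.4]
width: 51.1
```

```bash
python3 - <<'E'
from prof import *
shift(459,309.5,100,110.4)
im,d=r.get_image("top");np.savez("topv.npz",im=im,d=d);cv2.imwrite("pics/t11.png",cv2.resize(im[120:260,80:280,::-1],(800,560),interpolation=cv2.INTER_CUBIC))
V=cv2.cvtColor(im,cv2.COLOR_RGB2HSV).astype(np.float32)[...,2]
c0=np.array([632.4,59.6]);S=cv2.cvtColor(im,cv2.COLOR_RGB2HSV)
a=((S[...,1]<75)&(V>160)).astype(np.uint8);a[:145]=0;a[190:]=0;a[:,:185]=0;a[:,225:]=0
m,s,c=comp(a,(203,158));print(s,c,ray("top",c,100)[0])
E
```

```text
t 24.13 pos [457.5 311.6 154.6] ang 79.5 F [ 0.1 -0.8 -0.4] w 51.1 | shift m [-0.0019, 0.001, 0.0546] twist -30.9 tilt [ 0.  0. -1.]
[188 145  37  45 918] [209.9 161.6] [607.4  23.7 100. ]
```

View pics/t11.png

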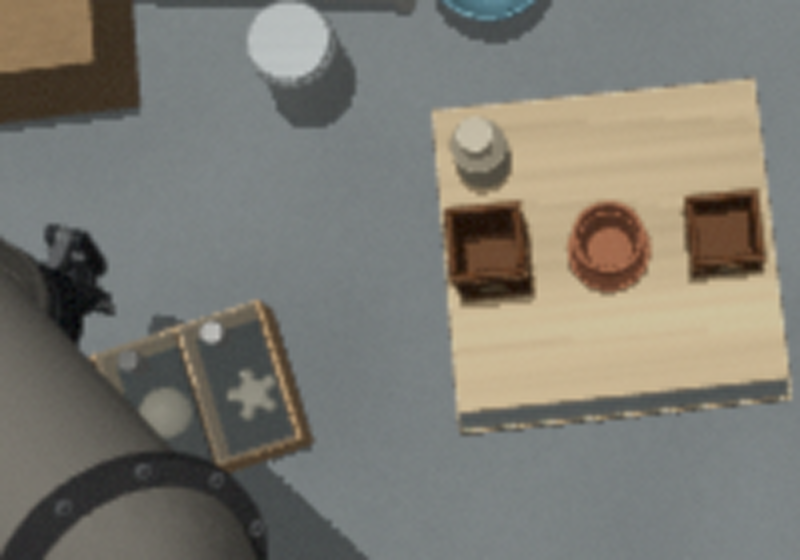

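The vase stands behind the tall planter (top disc at crop (474,133)). I'll finish the twist and check the vase position by its top disc.

Emit:
{"name": "jog_arm", "arguments": {
  "plan": [
    [0.4, -0.001, 0.001, 0.01, -31],
    [0.4, -0.001, 0.001, 0.02, -31],
    [0.4, -0.001, 0.001, 0.03, -31],
    [0.4, -0.001, 0.001, 0.035, -31],
    [0.4, -0.001, 0.001, 0.035, -31],
    [0.4, -0.001, 0.001, 0.035, -31]
  ]
}}

```text
time_s: 24.68
ee_pos: [459.6, 308.8, 118.9]
tcp_rot: [0.007, 0.568, 0.823, 0.004]
contact_force: [0.7, 0.0, 0.1]
width: 51.1
```

```bash
python3 - <<'E'
from prof import *
shift(459,309.5,62,110.4);print(r.get_obs()["joint_positions"])
im=np.load("topv.npz")["im"];C=np.array([562.7,-40.2])
V=cv2.cvtColor(im,cv2.COLOR_RGB2HSV).astype(np.float32)[...,2]
c=ray("top",[198.5,153.25],100)[0,:2]
q=edges("top",V,c,100,np.radians(np.arange(-70,110,5)),7,18);a,b=circfit(q,12,c);print("vase",c,a,b,(a-C)@EX,(a-C)@EY)
im,d=r.get_image("side");cv2.imwrite("pics/s12.png",cv2.resize(im[230:345,120:240,::-1],(626,600),interpolation=cv2.INTER_CUBIC))
E
```

```text
t 24.68 pos [459.6 308.8 118.9] ang 110.8 F [0.7 0.  0.1] w 51.1 | shift m [0.0013, -0.0011, 0.0569] twist 0.4 tilt [-0.  0. -1.]
[-0.3  0.5 -0.6  1.9  0.3  0.8 -0.7]
vase [632.   58.7] [634.3  59.7] [631.4  58.7  14.7] 83.83608790948377 89.802867446441
```

View pics/s12.png

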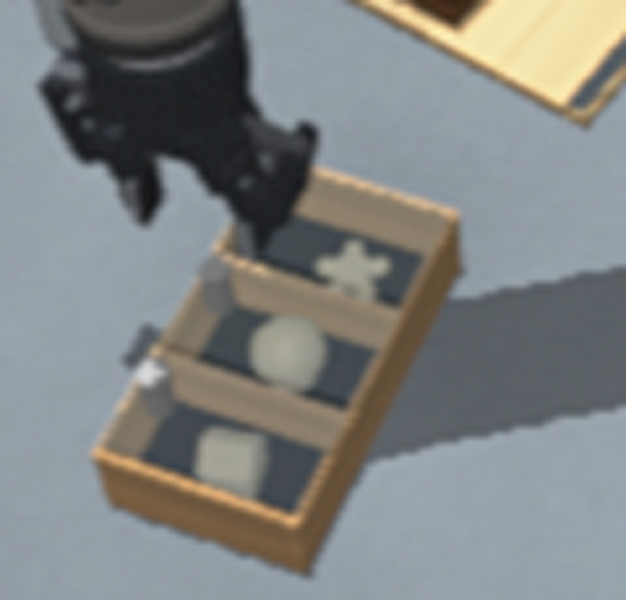

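Vase measures 82–84 mm behind and 90 mm left of centre, as planned. The fingers straddle the middle knob (215,275) along the slide direction. Descending to grip it.

Emit:
{"name": "jog_arm", "arguments": {
  "plan": [
    [0.4, 0.001, -0.0005, 0.015, 0.4],
    [0.4, 0.001, -0.0005, 0.03, 0.4],
    [0.4, 0.001, -0.0005, 0.043, 0.4],
    [0.4, 0.001, -0.0005, 0.052, 0.4],
    [0.4, 0.001, -0.0005, 0.055, 0.4],
    [0.5, 0.001, -0.0005, 0.055, 0.4],
    [0.6, 0.001, -0.0005, 0.055, 0.4],
    [0.8, 0.001, -0.0005, 0.055, 0.4],
    [1, 0.001, -0.0005, 0.055, 0.4],
    [1, 0.001, -0.0005, 0.055, 0.4]
  ],
  "grip_force": 25
}}

```text
time_s: 25.57
ee_pos: [460.2, 310.1, 65.0]
tcp_rot: [0.007, 0.572, 0.82, 0.005]
contact_force: [-0.6, -0.5, 4.1]
width: 14.6
```

```bash
python3 - <<'E'
from h import *
shift(459,309.5,62,110.4)
im,d=r.get_image("side");cv2.imwrite("pics/s13.png",cv2.resize(im[230:345,120:240,::-1],(626,600),interpolation=cv2.INTER_CUBIC))
E
```

```text
t 25.57 pos [460.2 310.1  65. ] ang 110.2 F [-0.6 -0.5  4.1] w 14.6 | shift m [-0.0002, -0.0014, 0.003] twist -0.2 tilt [-0.  0. -1.]
```

View pics/s13.png

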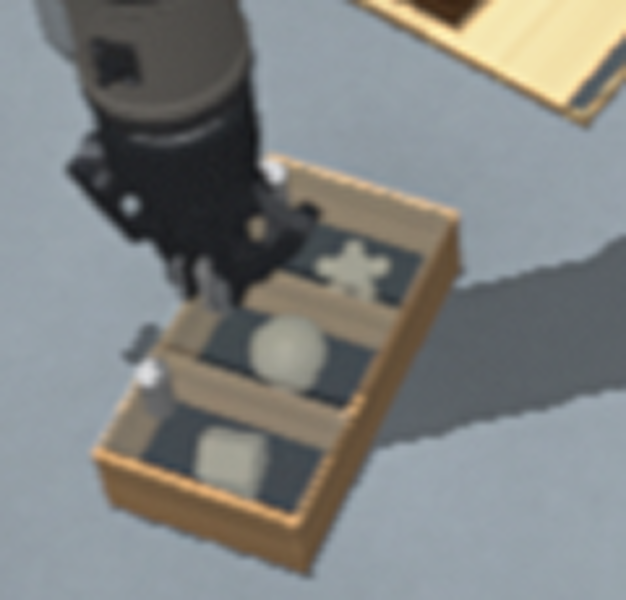

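The fingers are shut on the middle knob. Sliding it along tool +y (the opening direction).

Emit:
{"name": "jog_arm", "arguments": {
  "plan": [
    [1, 0, 0.006, 0, 0],
    [1, 0, 0.018, 0, 0],
    [1, 0, 0.032, 0, 0],
    [1, 0, 0.046, 0, 0],
    [1, 0, 0.06, 0, 0],
    [1, 0, 0.074, 0, 0],
    [1, 0, 0.087, 0, 0],
    [1, 0, 0.096, 0, 0],
    [1, 0, 0.101, 0, 0],
    [1, 0, 0.101, 0, 0]
  ]
}}

```text
time_s: 26.45
ee_pos: [554.9, 345.4, 65.4]
tcp_rot: [0.006, 0.572, 0.82, 0.004]
contact_force: [-0.5, 3.3, -10.9]
width: 14.7
```

```bash
python3 - <<'E'
from h import *
shift(459,309.5,62,110.4)
im,d=r.get_image("side");cv2.imwrite("pics/s14.png",cv2.resize(im[210:345,100:240,::-1],(622,600),interpolation=cv2.INTER_CUBIC))
E
```

```text
t 26.45 pos [554.9 345.4  65.4] ang 110.2 F [ -0.5   3.3 -10.9] w 14.7 | shift m [-0.0006, -0.1025, 0.0019] twist -0.2 tilt [-0.  0. -1.]
```

View pics/s14.png

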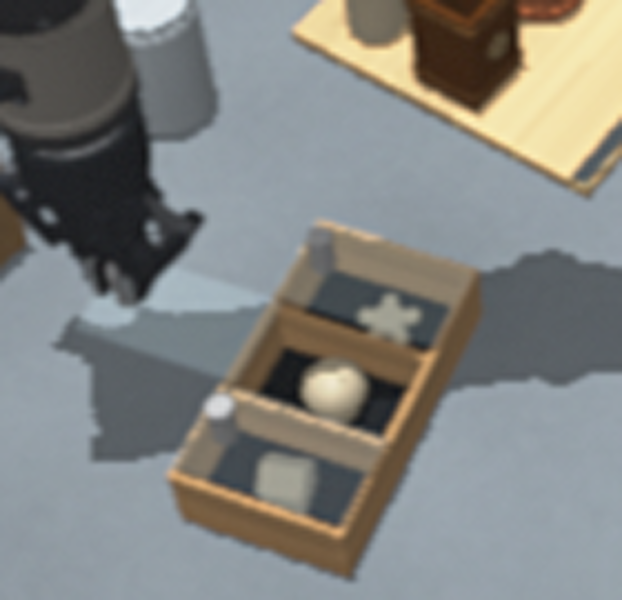

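The middle lid is open (its clear pane now shows at (170,310)) and the mushroom is exposed at (335,390). Releasing the knob and lifting.

Emit:
{"name": "jog_arm", "arguments": {
  "plan": [
    [0.8, 0, 0, 0.001, 0],
    [0.7, 0, 0, 0.001, 0],
    [0.6, 0, 0, 0.001, 0],
    [0.5, 0, 0, 0, 0],
    [0.45, 0, 0, -0.01, 0],
    [0.4, 0, 0, -0.03, 0],
    [0.4, 0, 0, -0.055, 0]
  ]
}}

```text
time_s: 27.08
ee_pos: [552.9, 344.4, 120.7]
tcp_rot: [0.006, 0.572, 0.82, 0.003]
contact_force: [0.3, 0.6, -0.1]
width: 51.3
```

```bash
python3 - <<'E'
from prof import *
im,d=r.get_image("top");np.savez("topm.npz",im=im,d=d);cv2.imwrite("pics/t15.png",cv2.resize(im[180:260,70:170,::-1],(700,560),interpolation=cv2.INTER_CUBIC))
shift(428.3,296.5,110,110.4)
E
```

```text
t 27.13 pos [555.5 347.  127.2] ang 110.2 F [0.  1.9 3.7] w 51.2 | shift m [-0.0034, -0.1372, 0.0143] twist -0.2 tilt [-0.  0. -1.]
```

View pics/t15.png

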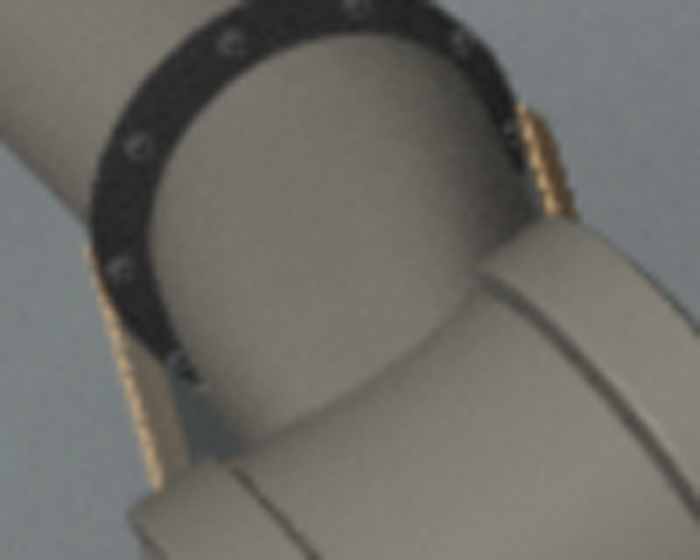

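The arm hides the organiser in the top view, so I'll use the earlier mushroom fix (426.2,296.0) plus the observed ~2 mm arm offset.

Emit:
{"name": "jog_arm", "arguments": {
  "plan": [
    [0.4, -0.0034, -0.137, 0.01, 0],
    [0.4, -0.0034, -0.137, 0.01, 0],
    [0.4, -0.0034, -0.137, 0.01, 0],
    [0.4, -0.0034, -0.137, 0.01, 0],
    [0.4, -0.0034, -0.137, 0.01, 0],
    [0.4, -0.0034, -0.137, 0.014, 0],
    [0.4, -0.0034, -0.137, 0.014, 0],
    [0.4, -0.0034, -0.137, 0.014, 0]
  ]
}}

```text
time_s: 27.8
ee_pos: [430.0, 297.2, 110.6]
tcp_rot: [0.008, 0.573, 0.82, 0.008]
contact_force: [-0.1, -0.3, -0.0]
width: 51.4
```

```bash
python3 - <<'E'
from prof import *
shift(428.3,296.5,60,110.4)
im,d=r.get_image("side");cv2.imwrite("pics/s16.png",cv2.resize(im[210:345,100:240,::-1],(622,600),interpolation=cv2.INTER_CUBIC))
E
```

```text
t 27.80 pos [430.  297.2 110.6] ang 110.1 F [-0.1 -0.3 -0. ] w 51.4 | shift m [0.0001, -0.003, 0.0505] twist -0.3 tilt [-0.  0. -1.]
```

View pics/s16.png

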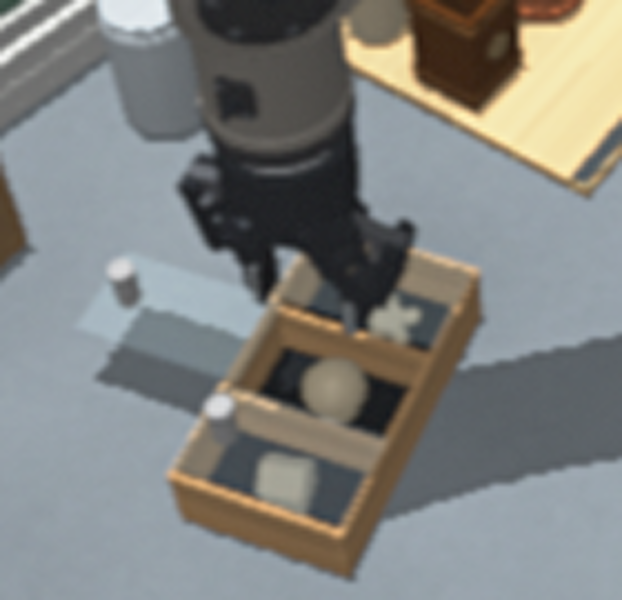

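```bash
python3 - <<'E'
from prof import *
print(ray("side",[175.4,297.8],30)[0],ray("side",[175.4,297.8],26)[0])
print(proj("side",[[428,296.5,113],[426.2,296,28]]), (100+305*.225,210+310*.225))
E
```

```text
[421.  296.7  30. ] [423.1 295.2  26. ]
[[170.4 279. ]
 [174.3 296.9]] (168.625, 279.75)
```

The two views agree to about 3 mm, so I'm descending into the compartment.

Emit:
{"name": "jog_arm", "arguments": {
  "plan": [
    [0.4, 0, -0.003, 0.02, 0.3],
    [0.4, 0, -0.003, 0.04, 0.3],
    [0.4, 0, -0.003, 0.058, 0.3],
    [0.4, 0, -0.003, 0.073, 0.3],
    [0.4, 0, -0.003, 0.085, 0.3],
    [0.4, 0, -0.003, 0.093, 0.3],
    [0.4, 0, -0.003, 0.098, 0.3],
    [0.4, 0, -0.003, 0.0985, 0.3],
    [0.4, 0, -0.003, 0.0985, 0.3]
  ]
}}

```text
time_s: 28.6
ee_pos: [429.4, 296.9, 12.1]
tcp_rot: [0.008, 0.575, 0.818, 0.008]
contact_force: [0.7, -0.2, 0.1]
width: 51.4
```

Emit:
{"name": "jog_arm", "arguments": {
  "plan": [
    [0.45, 0, -0.001, 0, 0],
    [0.5, 0, -0.001, 0, 0],
    [0.55, 0, -0.001, 0, 0],
    [0.8, 0, -0.001, 0, 0],
    [0.8, 0, -0.001, 0, 0],
    [0.8, 0, -0.001, 0, 0],
    [0.8, 0, -0.001, 0, 0]
  ],
  "grip_force": 30
}}

```text
time_s: 29.18
ee_pos: [428.6, 296.7, 12.8]
tcp_rot: [0.008, 0.575, 0.818, 0.009]
contact_force: [-2.0, -0.8, 5.7]
width: 36.4
```

```bash
python3 - <<'E'
from prof import *
shift(428.3,296.5,60,110.4)
im,d=r.get_image("side");cv2.imwrite("pics/s17.png",cv2.resize(im[210:345,100:240,::-1],(622,600),interpolation=cv2.INTER_CUBIC))
E
```

```text
t 29.18 pos [428.6 296.7  12.8] ang 109.8 F [-2.  -0.8  5.7] w 36.4 | shift m [-0.0002, 0.0007, -0.0471] twist -0.6 tilt [-0.  0. -1.]
```

View pics/s17.png

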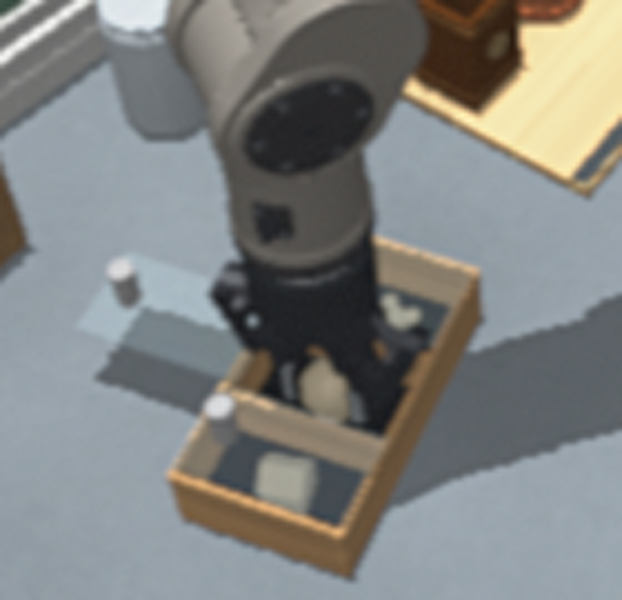

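The mushroom is between the pads (325,385), width as expected for the 38 mm cap. Lifting.

Emit:
{"name": "jog_arm", "arguments": {
  "plan": [
    [0.8, 0, 0, -0.01, 0],
    [0.8, 0, 0, -0.025, 0],
    [0.8, 0, 0, -0.05, 0],
    [0.8, 0, 0, -0.075, 0],
    [0.8, 0, 0, -0.1, 0],
    [0.8, 0, 0, -0.125, 0],
    [0.8, 0, 0, -0.14, 0],
    [0.8, 0, 0, -0.14, 0]
  ]
}}

```text
time_s: 29.9
ee_pos: [427.0, 297.6, 157.0]
tcp_rot: [0.009, 0.575, 0.818, 0.012]
contact_force: [-0.0, 0.6, -0.4]
width: 36.5
```

```bash
python3 - <<'E'
from prof import *
shift(499.2,-139,150,187.4)
print(r.get_obs()["joint_positions"])
im,d=r.get_image("side");cv2.imwrite("pics/s18.png",cv2.resize(im[180:345,100:260,::-1],(582,600),interpolation=cv2.INTER_CUBIC))
E
```

```text
t 29.90 pos [427.  297.6 157. ] ang 109.8 F [-0.   0.6 -0.4] w 36.5 | shift m [-0.4352, -0.0804, 0.0054] twist -77.6 tilt [-0.  0. -1.]
[-0.2  0.4 -0.6  2.   0.3  0.8 -0.6]
```

View pics/s18.png

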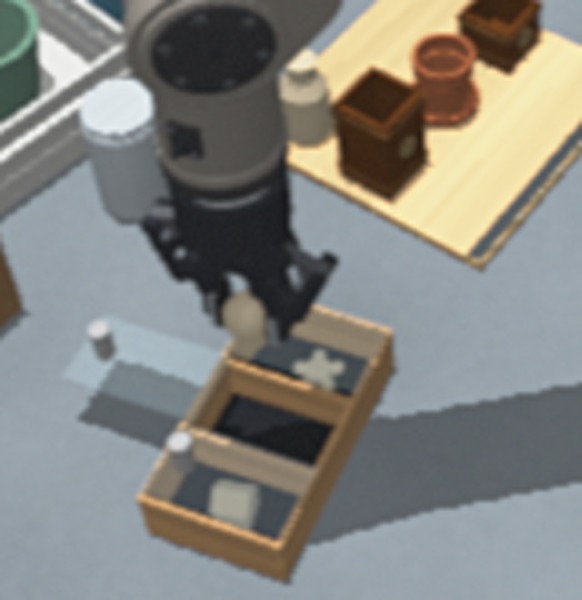

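The mushroom is held upright (243,320), clear of the organiser. Carrying it to in front of the low planter with a +102° twist over two calls.

Emit:
{"name": "jog_arm", "arguments": {
  "plan": [
    [0.8, -0.01, -0.002, 0, 3],
    [0.8, -0.03, -0.005, 0, 9],
    [0.8, -0.06, -0.011, 0, 15],
    [0.8, -0.09, -0.017, 0, 21],
    [0.8, -0.12, -0.022, 0, 27],
    [0.8, -0.15, -0.028, 0, 33],
    [0.8, -0.18, -0.033, 0, 39],
    [0.8, -0.21, -0.039, 0, 45],
    [0.8, -0.24, -0.044, 0, 51],
    [0.8, -0.26, -0.048, 0, 57]
  ]
}}

```text
time_s: 30.78
ee_pos: [468.7, 32.5, 153.6]
tcp_rot: [0.003, 0.897, 0.441, 0.012]
contact_force: [0.7, -0.8, -0.5]
width: 36.2
```

```bash
python3 - <<'E'
from prof import *
shift(499.2,-139,150,7.4)
E
```

```text
t 30.78 pos [468.7  32.5 153.6] ang 52.4 F [ 0.7 -0.8 -0.5] w 36.2 | shift m [-0.1173, 0.1288, 0.0034] twist 45.0 tilt [ 0.  0. -1.]
```

Emit:
{"name": "jog_arm", "arguments": {
  "plan": [
    [0.8, -0.018, 0.02, 0, 6],
    [0.8, -0.038, 0.042, 0, 12],
    [0.8, -0.058, 0.064, 0, 18],
    [0.8, -0.078, 0.086, 0, 24],
    [0.8, -0.096, 0.105, 0, 30],
    [0.8, -0.11, 0.12, 0, 36],
    [0.8, -0.117, 0.129, 0, 42],
    [0.8, -0.117, 0.129, 0.02, 45],
    [0.8, -0.117, 0.129, 0.045, 45],
    [0.8, -0.117, 0.129, 0.07, 45]
  ]
}}

```text
time_s: 31.62
ee_pos: [500.9, -138.9, 82.3]
tcp_rot: [-0.002, 0.998, 0.064, 0.013]
contact_force: [-0.0, 0.1, -0.3]
width: 36.5
```

```bash
python3 - <<'E'
from prof import *
shift(499.2,-139,36,7.4)
E
```

```text
t 31.62 pos [ 500.9 -138.9   82.3] ang 7.3 F [-0.   0.1 -0.3] w 36.5 | shift m [-0.0029, -0.0, 0.0463] twist -0.1 tilt [ 0. -0. -1.]
```

Emit:
{"name": "jog_arm", "arguments": {
  "plan": [
    [0.8, -0.002, 0, 0.012, 0],
    [0.8, -0.002, 0, 0.025, 0],
    [0.8, -0.002, 0, 0.037, 0],
    [0.8, -0.002, 0, 0.046, 0],
    [0.8, -0.002, 0, 0.048, 0],
    [0.8, -0.002, 0, 0.048, 0]
  ]
}}

```text
time_s: 32.12
ee_pos: [499.4, -138.7, 33.5]
tcp_rot: [-0.002, 0.998, 0.064, 0.012]
contact_force: [-0.3, 0.8, -0.1]
width: 36.4
```

```bash
python3 - <<'E'
from h import *
shift(499,-139,21,7.4)
im,d=r.get_image("side");cv2.imwrite("pics/s19.png",cv2.resize(im[150:250,180:300,::-1],(720,600),interpolation=cv2.INTER_CUBIC))
E
```

```text
t 32.12 pos [ 499.4 -138.7   33.5] ang 7.3 F [-0.3  0.8 -0.1] w 36.4 | shift m [-0.0007, 0.0003, 0.0125] twist -0.1 tilt [ 0. -0. -1.]
```

View pics/s19.png

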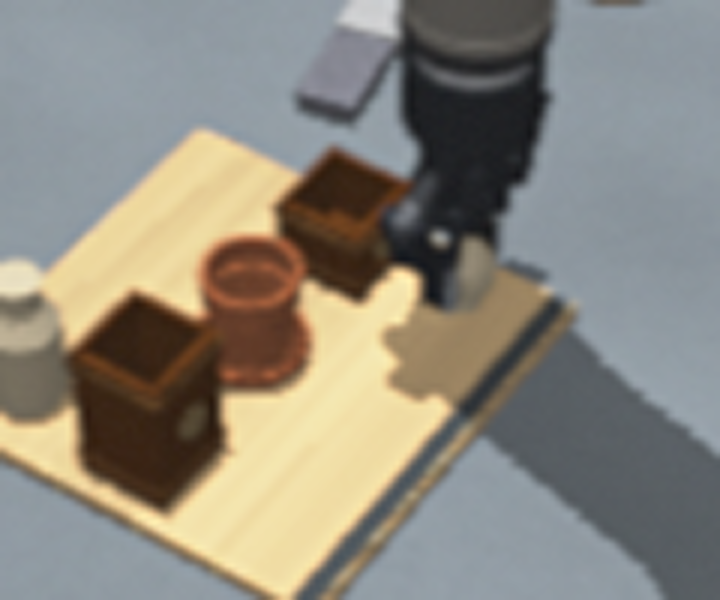

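The mushroom (470,275) hovers in front of the low planter (345,225), clear of it and of the steel strip. Lowering.

Emit:
{"name": "jog_arm", "arguments": {
  "plan": [
    [0.8, -0.0005, 0, 0.004, 0],
    [0.8, -0.0005, 0, 0.007, 0],
    [0.8, -0.0005, 0, 0.009, 0],
    [0.8, -0.0005, 0, 0.0105, 0],
    [0.8, -0.0005, 0, 0.0115, 0],
    [0.8, -0.0005, 0, 0.012, 0],
    [0.8, -0.0005, 0, 0.012, 0]
  ]
}}

```text
time_s: 32.75
ee_pos: [499.7, -138.8, 22.1]
tcp_rot: [-0.002, 0.998, 0.064, 0.012]
contact_force: [0.8, 0.1, -1.5]
width: 36.4
```

Emit:
{"name": "jog_arm", "arguments": {
  "plan": [
    [0.8, 0, 0, 0.001, 0],
    [0.8, 0, 0, 0.0015, 0],
    [0.8, 0, 0, 0.002, 0],
    [0.8, 0, 0, 0.002, 0]
  ]
}}

```text
time_s: 33.08
ee_pos: [500.5, -138.8, 21.0]
tcp_rot: [-0.002, 0.998, 0.064, 0.013]
contact_force: [-1.6, 1.3, 8.4]
width: 36.4
```

Contact. Releasing and withdrawing.

Emit:
{"name": "jog_arm", "arguments": {
  "plan": [
    [0.56, 0, 0, 0, 0],
    [0.53, 0, 0, 0, 0],
    [0.5, 0, 0, 0, 0],
    [0.4, 0, 0, 0, 0],
    [0.25, 0, 0, 0, 0],
    [0.1, 0, 0, -0.002, 0],
    [0, 0, 0, -0.02, 0],
    [0, 0, 0, -0.06, 0],
    [0, 0, 0, -0.1, 0],
    [0, 0, 0, -0.14, 0]
  ]
}}

```text
time_s: 33.92
ee_pos: [496.1, -139.4, 162.4]
tcp_rot: [-0.002, 0.998, 0.064, 0.012]
contact_force: [1.3, -0.1, 0.1]
width: 85.4
```

```bash
python3 - <<'E'
from h import *
shift(500,-420,200,7.4)
E
```

```text
t 33.92 pos [ 496.1 -139.4  162.4] ang 7.3 F [ 1.3 -0.1  0.1] w 85.4 | shift m [-0.0311, 0.2787, -0.0391] twist -0.1 tilt [ 0. -0. -1.]
```

Emit:
{"name": "jog_arm", "arguments": {
  "plan": [
    [0, -0.02, 0.28, -0.04, 0],
    [0, -0.02, 0.28, -0.04, 0],
    [0, -0.02, 0.28, -0.04, 0],
    [0, -0.02, 0.28, -0.04, 0],
    [0, -0.02, 0.28, -0.04, 0],
    [0, -0.02, 0.28, -0.04, 0],
    [0, -0.02, 0.28, -0.04, 0],
    [0, -0.02, 0.28, -0.04, 0],
    [0, -0.02, 0.28, -0.04, 0]
  ]
}}

```text
time_s: 34.67
ee_pos: [510.0, -422.3, 200.9]
tcp_rot: [-0.002, 0.998, 0.062, 0.012]
contact_force: [1.0, 1.3, -0.7]
width: 85.2
```

```bash
cat > fin.py <<'E'
from prof import *
C=np.array([562.7,-40.2])
im,d=r.get_image("top");H=cv2.cvtColor(im,cv2.COLOR_RGB2HSV).astype(np.float32);S,V=H[...,1],H[...,2]
def rep(n,c,R,z,th,r0,r1,I):
    q=edges("top",I,c,z,th,r0,r1);a,b=circfit(q,R,c);print(n,"fixR",(a-C)@EX,(a-C)@EY,"freeR",(b[:2]-C)@EX,(b[:2]-C)@EY,b[2])
th=np.radians(np.arange(0,360,5));far=lambda c:np.arctan2(c[1],c[0]-293)+np.radians(np.arange(-80,81,5))
rep("pot",C,28,76,far(C),22,35,V);rep("pot S",C,28,76,far(C),22,35,S)
rep("pot inner floor",C,18,22,th,12,26,V)
near=far(C)+np.pi;rep("saucer near",C,33,26,near,28,38,S)
m=C-90*EY-78*EX;rep("mush",m,19,34.5,far(m),13,25,S);rep("mushV",m,19,34.5,far(m),13,25,V)
v=C+90*EY+82*EX;rep("vase",v,12,100,far(v),6,18,V)
b=mask(im,(5,80,15),(16,255,125));W=cloud("top",d)
for nm,sd,z in(("L",(202,183),102),("R",(261,178),62)):
    mm,s,c=comp(b,sd);print(nm,s,c)
    q=ray("top",np.argwhere(mm&(W[...,2]>z-6)&(W[...,2]<z+12))[:,::-1],z)[:,:2];u=q@EX;w=q@EY
    k=(np.percentile(u,99)+1.4-28)*EX+(np.percentile(w,1)+np.percentile(w,99))/2*EY;print("  centre",k)
t=cv2.resize(im[130:250,70:290,::-1],(800,436),interpolation=cv2.INTER_CUBIC);cv2.imwrite("pics/t20.png",t)
im,d=r.get_image("side");cv2.imwrite("pics/s20.png",cv2.resize(im[140:260,150:300,::-1],(750,600),interpolation=cv2.INTER_CUBIC))
E
python3 fin.py
```

```text
pot fixR -3.995028191654663 0.5254701392545087 freeR 0.10361033800453034 -0.4615660019467367 24.579200065299986
pot S fixR -1.6959317190633327 -1.0850132503944931 freeR -1.84567668449325 -1.055984543975163 28.121514020697767
pot inner floor fixR -0.25225029164880297 -0.9761734282402683 freeR -0.23669304656414702 -0.9666441833877114 17.9472885161587
saucer near fixR -0.3958805649664544 -0.41174671158363874 freeR -1.6438064341205794 -0.0595066683807898 31.973229891293176
mush fixR -78.29551504745947 -87.40549504681275 freeR -77.40683019191295 -88.30958162284632 17.970164585863362
mushV fixR -76.05959095994984 -88.79302669735709 freeR -76.10088003168028 -88.7545240651647 19.044801197629287
vase fixR 83.96055830606431 90.42850276594851 freeR 82.21476247528744 90.54512437199453 13.368224053740168
L [191 171  22  25 452] [201.7 182.4]
  centre [550.6  47.8]
R [251 168  20  21 363] [260.6 177.7]
  centre [ 573.8 -128.8]
```

View pics/t20.png

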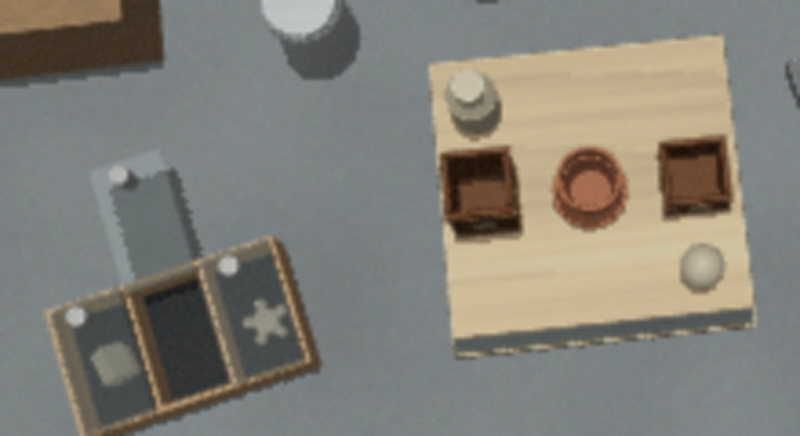

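View pics/s20.png

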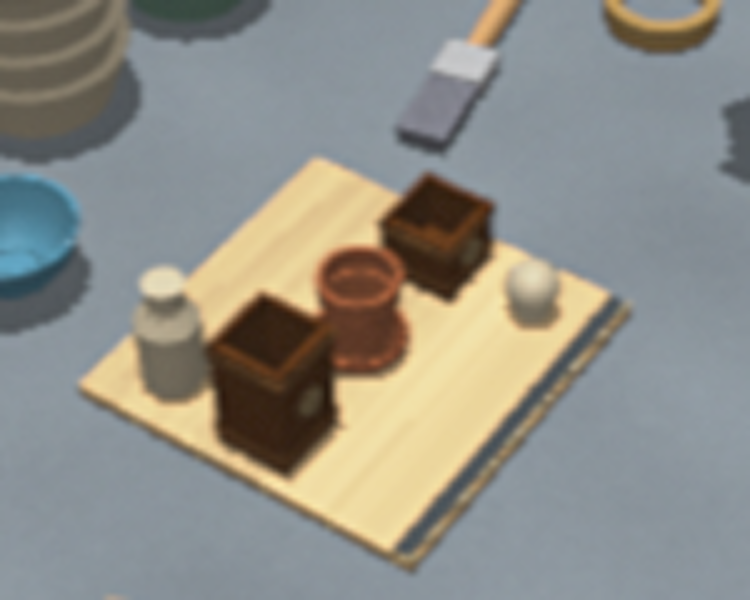

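The pictures show everything standing upright in its place: vase (top 470,95) behind the tall planter, pot in the saucer (590,188), mushroom (702,267) in front of the low planter. Only the middle lid is open. Handing in.

```bash
python3 -c "
from rig import r
print(r.get_obs()['qvel'].round(3));print(r.close_job())"
```

```text
[-0.019 -0.009 -0.015  0.013  0.    -0.002 -0.   ]
the job is handed in; nothing more can be done
None
```

The layout is finished and handed in at about 35 s of the 115 s allowed. I placed the saucer, then the pot on it, then the vase. Last I slid open only the middle compartment's lid and placed the mushroom.

**Last checks, top and side views:**

| Item | Measured, relative to the board centre | Planned |
|---|---|---|
| Saucer | within about 1–2 mm of centre | centre |
| Pot | within about 2 mm of centre, upright in the saucer | centre |
| Vase | 82–84 mm behind, 90 mm left (about 33 mm clear of the tall planter) | 82 mm behind, 90 mm left |
| Mushroom | 76–78 mm in front, 87–89 mm right (about 30 mm clear of the low planter) | 78 mm in front, 90 mm right |

The planters read within 0.5 mm of where they stood at the start. The gripper was open and well clear when I handed in.

**What went wrong or disagreed:**
- **Saucer:** a one-pixel shift in my image masks put it about 3.7 mm too far forward at first. I re-gripped it and corrected it before placing the pot.
- **Pot rim:** one of the fits, based on brightness, gave 4 mm forward of centre. The colour-based fit and the pot's inner floor gave 0–2 mm, so I treated that one as an edge mix-up.
- **Arm and camera positions:** they differed by about 2 mm throughout, and I allowed for that when placing.

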